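# Slide the vial rack under the dispensing bridge and wedge it tight

## Robot

A 7-joint arm with a two-finger parallel gripper is mounted at the origin on the work surface. World frame = base frame: x ahead of the robot, y to its left, z up, the work surface at z = 0. Lengths are in m, angles in rad, forces in N, time in s.
With the tool pointing down it reaches from about 0.425 to 0.925 m from the base axis. Payload 6.8 kg.
Tool frame: the origin (TCP) lies at the very end of the fingers, on their centre line; the grasp point (between the pads) lies 19 mm behind it (bot.grasp_offset is the distance from the TCP to the grasp point, in m); z points along the fingers, y is the direction in which the jaws open and shut (so a half turn about z gives the same grasp; the last joint's range is limited). The gripper opens to 85 mm and grips with 20 to 120 N. Pads are 22 mm wide; open, the fingers measure 114 mm over their backs; the gripper's body (76 mm by 85 mm) begins 54 mm behind the grasp point. The pads swing forward as they close: fully open they stand 13 mm farther back than shut.
Start: joints at [-1.277, 0.477, 0.022, 1.555, -0.011, 1.109, -0.083], TCP at [0.264, 0.621, 0.231] pointing down, gripper open.
Joint ranges: [-2.96, 2.96], [-0.34, 2.1], [-1.41, 1.46], [0.24, 2.44], [-1.37, 4.51], [0.17, 1.92], [-2.96, 2.96]. Speed limits (rad/s): [2.39, 2.39, 3.14, 3.14, 3.14, 3.14, 3.14].

## Interface

Orientations are given as a unit quaternion [w, x, y, z].
In Python, from station import monitor, cams, bot, finder gives the robot as it stands.
- The arm moves only by the tool jog_arm, never from a script. Its argument "plan" is a list of rows, each an object of numbers: "x", "y", "z": the shift along the tool's x, y, z as a fraction of full scale; "wx", "wy", "wz": the turn, a rotation vector about the tool's x, y, z as a fraction of full scale. A call has 1 to 12 rows; each row is the pose to reach, as a shift and turn from the pose measured when the call began, along the tool's axes at that moment, turning the shorter way round; what a row does not reach only later rows make up. Full scale, the value 1, is 20 cm for a shift and 180 degrees for a turn. A row lasts 1/12 s, in which the tool goes at most 41.7 mm and 7.16 degrees, less where a joint would pass 70% of its speed; a pose out of reach is approached as far as the arm can. A call with a number of a shift or a turn outside -1 to 1 is refused whole. A call with a gripper value outside its range is refused whole. "hand" is the opening, from -1 (shut) to 1 (fully open), set as the call begins (left out, the last holds). The fingers move at their own pace and stop on an object; "grip_force" is the grip in N (left out, the last holds). Time passes only in rows, so rows that repeat a pose let the fingers close. It gives the time, the measured TCP pose, the force and the opening at its end, in the units of the state.
- monitor.get_obs(): the state, without advancing time (a new reading comes with each control period).
- cams.read_camera(name): name is "scene" or "top" or "wrist"; returns the picture (420x560x3 uint8, red, green, blue); there is no depth.
- cams.get_calibration(name): a dict with "fx", "fy", "cx", "cy" (pixels), "extrinsics" (4x4, takes a point from world to camera coordinates). Camera axes: x right, y down, z forward; pixel columns grow to the right and rows downward; lengths in m; the calibration is good to about 2 mm. A picture is of the moment at which its call begins: read the wrist's pose just before it. get_calibration takes no time and is no camera call; for the wrist camera it gives the pose at the moment of the call.
- bot.hand_in(): hands the job in, once; it reports no verdict.
Trained networks look in the newest picture that a camera, given by its name, has taken for a name from the list of things; names that differ only in an ending like _2 or _b are one class to them, and where a whole thing is asked for, a point or a joint stands for the part that bears it (a point fixed in the world has none). Each returns a list of dicts, best first, with "confidence" (0 to 1); they miss things now and then, are a little off and sometimes report something else, mostly with a low value. They report only what shows in the picture. A call takes as long as a camera call.
- finder.find_in(camera, target): "bbox" ([left, top, width, height] in pixels, round what is visible of it).
- finder.place_of(camera, target): "location" ([column, row] in pixels: a listed point, or the origin of a listed thing).
The state is a dict: "t": time; "q": joint angles; "joint_vel": joint speeds; "joint_torque": joint torques, N m; "eef_pos": TCP position; "tool_rot": TCP orientation; "contact_force": force on the tool from outside, world axes, zero at the start; "torque": the same for the moment, N m; "gripper_width": opening from 0.0 (shut) to 1.0 (fully open).
Only numpy, scipy, OpenCV 4.12 (cv2) and the standard library are available. Lean on these libraries where they do the work, as an engineer would, in place of code of your own. Each camera call takes 0.05 s, during which the arm holds its last target. There are 200 camera calls.

## Task

Slide the white vial rack along its lane, under the blue dispensing bridge, until its front is fully home against the dark end stop. Then put the orange wedge, thin end first, into the gap between the rack and the slanted rail and drive it in until it locks the rack tight against the straight rail; let go. Keep the rack upright and do not disturb the bottle, jar or beaker.

Things in the scene. Friction and masses are not known exactly. Their poses are not given: they have to be found in the camera images.
- dock: Docking lane fixed to the bench; place and yaw vary. Origin on the bench where the rack's centre is once the rack is home and against the straight rail. x = push direction, to the end stop; y = left of it; z up. The bench is the lane's floor. Rails are aluminium, 20 mm wide, 20 mm high; the lane narrows towards the stop. All dock offsets below are in this frame, mm.
- straight_rail (a point): Point on the straight rail's inner face at its near end: dock (-55, +40), 20 mm up. The face runs at y = +40 from x = -55 to the stop; nearer than that, a lead-in flares out to (-110, +62). Bring the rack to within about 8 mm of this rail, or the gap on its other side is too small for the wedge's tip; the wedge closes the rest.
- slanted_rail (a point): Near end of the slanted rail's inner face, 20 mm up: dock (-100, -73). The face is straight from there to (+65, -52.4): y = -60.5 + 0.125 x.
- stop (a point): Middle of the top edge of the dark steel end stop's face: dock (+65, 0), 32 mm up.
- bridge (a point): Underside of the blue bridge, at dock (+28, 0), 75 mm up. It spans the lane from x = +5 to +51, 170 mm wide in y, top 102 mm up, posts outside the rails' inner faces; nozzles hang down to 70 mm.
- rack: Loose white vial rack: solid block 130 (x) x 80 (y) x 45 mm high with 15 capped vials fixed in its top, up to 64 mm; 0.35 to 0.6 kg. Origin at the centre of its underside. It starts before the lane's mouth, x roughly along the dock's x, and slides when pushed on its near (-x) end; a push at up to 45 mm height does not tip it.
- wedge: Loose orange wedge, 120 mm long, 28 mm high, 0.15 kg, with a black upright grip tab 24 (x) x 22 (y) mm, 28 to 69 mm up. Origin on the underside below the tab's centre. x points to the thin end: rounded tip at x = +105 (19 mm thick), thick end at -15 (33 mm). +y face straight, at y = +15.5, goes against the rack; -y face slanted 7 degrees like the slanted rail.
- wedge_tip (a point): Foremost point of the wedge's rounded thin end, mid-height, 14 mm up. Tight: wedge parallel to the lane, its origin at about (-85, -55.5) in the dock's frame, or a mm or two deeper; the tab is then clear of the rack's near end. A push of 10 to 20 N along the lane locks it; friction keeps it locked.
- reagent: Bystander: amber bottle with black cap, 64 mm diameter, 120 mm tall; origin at the centre of its underside.
- jar: Bystander: clear jar with yellow lid, 68 mm diameter, 85 mm tall; origin at the centre of its underside.
- beaker: Bystander: glass beaker, 72 mm diameter, 85 mm tall; origin at the centre of its underside.

How it is judged:
On the way, in this order (a step that is already met when the one before it is completed fails the run):
1. the rack has slid under the bridge and stands home against the end stop (within 4 mm), upright (x of rack in the frame of dock between -0.004 and 0.003 m and y of rack in the frame of dock between -0.025 and 0.004 m and angle between rack's own z axis and vertical below 0.05 rad), for 0.2 s.
2. the wedge is driven into the gap, pressing on the rack with over 2 N, and holds it tight against the straight rail (x of rack in the frame of dock between -0.004 and 0.003 m and y of rack in the frame of dock between -0.002 and 0.002 m and angle between the x axis of rack and the x axis of dock, either way round below 0.03 rad and x of wedge in the frame of dock between -0.089 and -0.065 m and y of wedge in the frame of dock between -0.062 and -0.05 m and angle between wedge's own z axis and vertical below 0.06 rad and angle between rack's own z axis and vertical below 0.05 rad and contact force between wedge and rack above 2 N), for 0.2 s.
At the end, for the whole second after the job is handed in: Rack at rest, upright, within 4 mm of the end stop and 2 mm of the straight rail, parallel to it within 0.03 rad; wedge let go and at rest, flat in the gap, thin end first, within 4 mm of its tight position along the lane (play under 0.5 mm) (x of rack in the frame of dock between -0.004 and 0.003 m and y of rack in the frame of dock between -0.002 and 0.002 m and angle between the x axis of rack and the x axis of dock, either way round below 0.03 rad and x of wedge in the frame of dock between -0.089 and -0.065 m and y of wedge in the frame of dock between -0.062 and -0.05 m and angle between wedge's own z axis and vertical below 0.06 rad and angle between rack's own z axis and vertical below 0.05 rad and linear speed of each of rack, wedge below 0.01 m/s); the robot touches nothing.
It fails at once if the rack tips by more than 0.25 rad (angle between rack's own z axis and vertical above 0.25 rad).
It fails at once if the bottle, jar or beaker is moved by more than 20 mm or tipped (distance of any of reagent, jar, beaker from where it was at the start of the episode above 0.02 m or angle between any of reagent, jar, beaker's own z axis and vertical above 0.25 rad).
It also fails if it takes over 61 s, if anything falls off the work surface, if the arm or the gripper's body presses on something with over 40 N, if the wrist force passes 120 N, or if a joint passes its speed limit or range.

## Working session

There is one attempt and no reset: what is moved stays moved. The work goes in short steps, Python scripts to look and compute and a tool call to move; the robot and the scene stay as the last step left them, time stands still between calls to the robot, and variables do not carry over. Pictures are saved under pics/ and viewed, about 8 in all and at most 12, crops included, and the job is handed in when it is done.

Besides the shell and the picture viewer there is one more tool, called by a JSON object that holds its "method" and its "body", one argument or row to a line. jog_arm: Moves the arm, as the interface text tells. Shift numbers are shares of 20 cm and turn numbers shares of 180 degrees, none past 1 either way. Its arguments: {"type":"object","properties":{"plan":{"type":"array","items":{"type":"object","properties":{"x":{"type":"number","minimum":-1,"maximum":1},"y":{"type":"number","minimum":-1,"maximum":1},"z":{"type":"number","minimum":-1,"maximum":1},"wx":{"type":"number","minimum":-1,"maximum":1},"wy":{"type":"number","minimum":-1,"maximum":1},"wz":{"type":"number","minimum":-1,"maximum":1}}}},"hand":{"type":"number"},"grip_force":{"type":"number"}},"required":["plan"]}

```bash
ls; mkdir -p pics; python3 - <<'E'
from station import monitor,cams,bot,finder
import cv2,numpy as np
o=monitor.get_obs(); print(o['t'],o['eef_pos'],o['tool_rot'],o['contact_force'],o['gripper_width'])
for c in('scene','top'):
    im=cams.read_camera(c); cv2.imwrite(f'pics/{c}0.png',im[:,:,::-1])
    k=cams.get_calibration(c); print(c,k['fx'],k['cx'],k['cy'],np.round(k['extrinsics'],3).tolist())
    for n in('straight_rail','slanted_rail','stop','bridge','rack','wedge','wedge_tip','reagent','jar','beaker','dock'):
        try: r=finder.place_of(c,n); print(n,[(np.round(a['location'],1).tolist(),round(a['confidence'],2)) for a in r[:2]])
        except Exception as e: print(n,e)
print(monitor.get_obs()['t'])
E
```

```text
pics
0.0 [0.26375316 0.62069619 0.23032335] [-1.16434223e-04  1.99556491e-01  9.79885896e-01 -9.07802257e-04] [-0.5973025  -0.53665822 -0.04152277] 1.0000501617164832
scene 469.1362323501243 282.9574586070735 213.18172363133283 [[0.468, 0.884, -0.013, -0.183], [0.479, -0.266, -0.836, -0.213], [-0.742, 0.386, -0.548, 1.376], [0.0, 0.0, 0.0, 1.0]]
straight_rail [([290.2, 263.1], 0.56)]
slanted_rail [([295.7, 226.2], 0.94)]
stop [([225.5, 258.0], 0.79)]
bridge []
rack [([358.9, 235.8], 0.84)]
wedge [([312.7, 210.2], 0.62), ([292.5, 264.4], 0.44)]
wedge_tip [([263.4, 214.2], 0.64)]
reagent [([358.1, 306.1], 0.95), ([255.5, 262.4], 0.4)]
jar []
beaker []
dock [([256.7, 262.0], 0.57)]
top 387.55453982858364 279.5404284695222 207.69786140321705 [[-0.013, -0.999, -0.037, -0.054], [-0.997, 0.015, -0.076, 0.544], [0.077, 0.036, -0.996, 0.699], [0.0, 0.0, 0.0, 1.0]]
straight_rail [([302.3, 171.8], 0.85), ([212.9, 190.3], 0.65)]
slanted_rail [([265.3, 225.9], 0.59)]
stop [([362.7, 204.9], 0.65)]
bridge [([347.1, 198.5], 0.66)]
rack [([210.8, 190.1], 0.92)]
wedge [([226.0, 260.1], 0.93)]
wedge_tip [([349.1, 135.0], 0.17), ([364.8, 202.4], 0.15)]
reagent [([270.9, 104.7], 0.82)]
jar [([423.6, 233.3], 0.77)]
beaker [([347.9, 134.6], 0.96)]
dock [([327.1, 196.8], 0.92)]
1.2
```

View pics/top0.png

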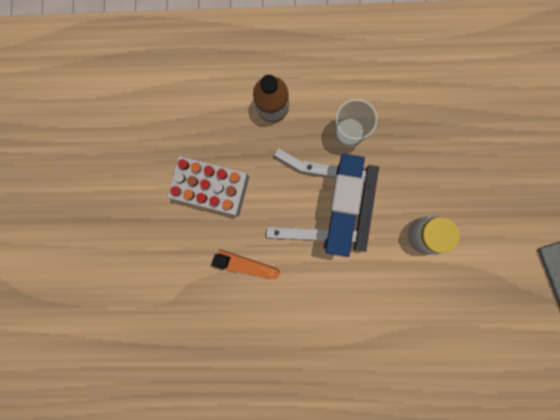

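View pics/scene0.png

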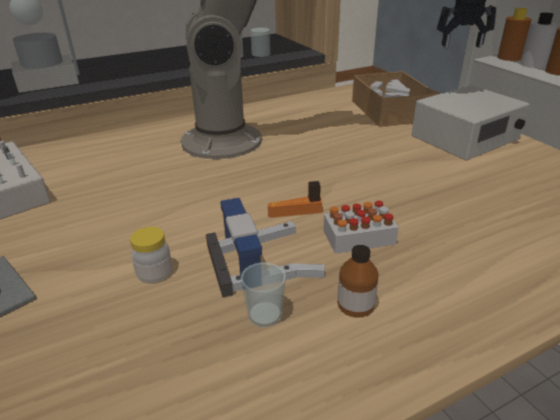

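```bash
cat > h.py <<'E'
import numpy as np
from station import monitor,cams,bot,finder
from scipy.spatial.transform import Rotation as R
def ray(c,uv,z,k=None):
    k=k or cams.get_calibration(c); E=np.array(k['extrinsics'])
    d=E[:3,:3].T@np.array([(uv[0]-k['cx'])/k['fx'],(uv[1]-k['cy'])/k['fy'],1]); o=-E[:3,:3].T@E[:3,3]
    return o+d*(z-o[2])/d[2]
def proj(c,p,k=None):
    k=k or cams.get_calibration(c); E=np.array(k['extrinsics']); q=(E[:3,:3]@np.atleast_2d(p).T).T+E[:3,3]
    return np.c_[k['fx']*q[:,0]/q[:,2]+k['cx'],k['fy']*q[:,1]/q[:,2]+k['cy']]
def toolstep(target,rotvec_world=None):
    "shift in jog units to reach world target"
    o=monitor.get_obs(); w,x,y,z=o['tool_rot']; Rt=R.from_quat([x,y,z,w])
    return Rt.inv().apply(np.array(target)-o['eef_pos'])/0.2
E
python3 - <<'E'
from h import *
np.set_printoptions(precision=4,suppress=True)
print(monitor.get_obs()['t'],R.from_quat(np.roll(monitor.get_obs()['tool_rot'],-1)).as_matrix())
for n,c,uv,z in [('straight','top',(302.3,171.8),.02),('slant','top',(265.3,225.9),.02),('stop','top',(362.7,204.9),.032),('bridge','top',(347.1,198.5),.075),('dock','top',(327.1,196.8),0),('rack','top',(210.8,190.1),0),('wedge','top',(226,260.1),0),('reag','top',(270.9,104.7),0),('jar','top',(423.6,233.3),0),('beaker','top',(347.9,134.6),0),
('straight','scene',(290.2,263.1),.02),('slant','scene',(295.7,226.2),.02),('stop','scene',(225.5,258),.032),('dock','scene',(256.7,262),0),('rack','scene',(358.9,235.8),0),('wedge','scene',(312.7,210.2),0),('tip','scene',(263.4,214.2),.014),('reag','scene',(358.1,306.1),0)]:
    print(n,c,ray(c,uv,z))
E
```

```text
1.2 [[-0.9204  0.391   0.    ]
 [ 0.391   0.9204 -0.    ]
 [-0.     -0.     -1.    ]]
straight top [ 0.6097 -0.1045  0.02  ]
slant top [ 0.51   -0.0344  0.02  ]
stop top [ 0.5451 -0.2122  0.032 ]
bridge top [ 0.553  -0.1785  0.075 ]
dock top [ 0.5642 -0.1512  0.    ]
rack top [0.5809 0.0715 0.    ]
wedge top [0.4468 0.0424 0.    ]
reag top [ 0.7462 -0.0462  0.    ]
jar top [ 0.4927 -0.3295  0.    ]
beaker top [ 0.6836 -0.1936  0.    ]
straight scene [ 0.6142 -0.1031  0.02  ]
slant scene [ 0.5147 -0.0357  0.02  ]
stop scene [ 0.5567 -0.2075  0.032 ]
dock scene [ 0.5587 -0.1464  0.    ]
rack scene [0.5833 0.0758 0.    ]
wedge scene [0.4531 0.0426 0.    ]
tip scene [ 0.4334 -0.0706  0.014 ]
reag scene [ 0.7498 -0.0451  0.    ]
```

```bash
python3 - <<'E'
from h import *
np.set_printoptions(precision=4,suppress=True)
k=cams.get_calibration('wrist'); E=np.array(k['extrinsics']); o=monitor.get_obs()
Rt=R.from_quat(np.roll(o['tool_rot'],-1)).as_matrix()
print(k['fx'],'cam in tool',Rt.T@(-E[:3,:3].T@E[:3,3]-o['eef_pos'])); print(Rt.T@E[:3,:3].T)
from scipy.optimize import least_squares
# fit dock
D={'straight':(-.055,.04,.02),'slant':(-.1,-.073,.02),'stop':(.065,0,.032),'bridge':(.028,0,.075),'dock':(0,0,0)}
ob=[('top','straight',(302.3,171.8)),('top','slant',(265.3,225.9)),('top','stop',(362.7,204.9)),('top','dock',(327.1,196.8)),('scene','straight',(290.2,263.1)),('scene','slant',(295.7,226.2)),('scene','stop',(225.5,258)),('scene','dock',(256.7,262))]
K={c:cams.get_calibration(c) for c in('top','scene')}
def W(p,q): c,s=np.cos(p[2]),np.sin(p[2]); return np.array([p[0]+c*q[0]-s*q[1],p[1]+s*q[0]+c*q[1],q[2]])
f=lambda p:np.concatenate([proj(c,W(p,D[n]),K[c])[0]-uv for c,n,uv in ob])
r=least_squares(f,[.562,-.149,-1.73],loss='soft_l1'); print(r.x,np.degrees(r.x[2])); print(f(r.x).reshape(-1,2))
# bridge/rails edges overlay crop
import cv2
im=cv2.imread('pics/top0.png'); p=r.x
S=3; x0,y0=160,140; im=cv2.resize(im[y0:290,x0:410],None,fx=S,fy=S,interpolation=cv2.INTER_CUBIC)
def L(a,col):
    q=[tuple(int(v) for v in (proj('top',W(p,b),K['top'])[0]-[x0,y0])*S) for b in a]
    for u,v in zip(q,q[1:]): cv2.line(im,u,v,col,1)
L([(-.055,.04,.02),(.065,.04,.02)],(0,255,0));L([(-.11,.062,.02),(-.055,.04,.02)],(0,255,0))
L([(-.1,-.073,.02),(.065,-.0524,.02)],(0,255,0));L([(.065,-.05,.032),(.065,.05,.032)],(255,255,0))
L([(.005,-.085,.102),(.051,-.085,.102),(.051,.085,.102),(.005,.085,.102),(.005,-.085,.102)],(255,0,255))
cv2.imwrite('pics/ov.png',im)
E
```

```text
293.4991322309908 cam in tool [ 0.0839 -0.     -0.1426]
[[-0.0006 -0.9466 -0.3225]
 [ 1.     -0.0004 -0.0007]
 [ 0.0005 -0.3225  0.9466]]
[ 0.5614 -0.1482 -1.787 ] -102.38867855927795
[[-0.7474 -1.3539]
 [ 0.2693 -0.8896]
 [-0.3194 -1.2917]
 [-1.5231  1.4902]
 [-0.5112 -0.5573]
 [-0.3832 -0.8598]
 [-4.0157 -2.0311]
 [-0.2608  1.0922]]
```

View pics/ov.png

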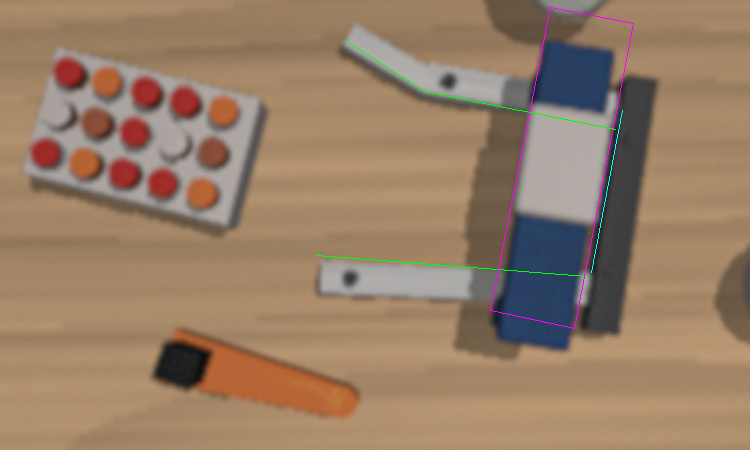

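{"method": "jog_arm", "body": {
  "plan": [
    {"x": -0.15, "y": -0.13, "z": -0.05, "wz": 0.03},
    {"x": -0.35, "y": -0.3, "z": -0.12, "wz": 0.07},
    {"x": -0.55, "y": -0.48, "z": -0.2, "wz": 0.11},
    {"x": -0.75, "y": -0.65, "z": -0.27, "wz": 0.15},
    {"x": -0.92, "y": -0.8, "z": -0.33, "wz": 0.19},
    {"x": -1, "y": -0.87, "z": -0.35, "wz": 0.22},
    {"x": -1, "y": -0.87, "z": -0.35, "wz": 0.25},
    {"x": -1, "y": -0.87, "z": -0.35, "wz": 0.25}
  ],
  "hand": 1
}}

```text
invalid input at $.plan[0]: expected keys x, y, z, wx, wy, wz
```

```bash
cat >> h.py <<'E'
def go(target,yaw_y):
    "print jog numbers for world TCP target with tool y at angle yaw_y (deg), tool vertical"
    o=monitor.get_obs(); Rt=R.from_quat(np.roll(o['tool_rot'],-1)); a=np.radians(yaw_y)
    y=np.array([np.cos(a),np.sin(a),0]); z=np.array([0,0,-1.]); T=R.from_matrix(np.c_[np.cross(y,z),y,z])
    print('t',round(o['t'],2),'eef',np.round(o['eef_pos'],4),'shift',np.round(toolstep(target),4),'rot',np.round((Rt.inv()*T).as_rotvec()/np.pi,4),'F',np.round(o['contact_force'],1))
E
python3 -c "
from h import *
go([.576,-.018,.30],-10.5)"
```

```text
t 1.2 eef [0.264  0.6213 0.2313] shift [-2.6858 -2.3317 -0.3434] rot [-0.      0.      0.4305] F [-0.8  0.6  0.2]
```

All six keys are required.

{"method": "jog_arm", "body": {
  "plan": [
    {"x": -0.15, "y": -0.13, "z": -0.05, "wx": 0, "wy": 0, "wz": 0.03},
    {"x": -0.35, "y": -0.3, "z": -0.12, "wx": 0, "wy": 0, "wz": 0.07},
    {"x": -0.55, "y": -0.48, "z": -0.2, "wx": 0, "wy": 0, "wz": 0.11},
    {"x": -0.75, "y": -0.65, "z": -0.27, "wx": 0, "wy": 0, "wz": 0.15},
    {"x": -0.92, "y": -0.8, "z": -0.33, "wx": 0, "wy": 0, "wz": 0.19},
    {"x": -1, "y": -0.87, "z": -0.35, "wx": 0, "wy": 0, "wz": 0.22},
    {"x": -1, "y": -0.87, "z": -0.35, "wx": 0, "wy": 0, "wz": 0.25}
  ],
  "hand": 1
}}

```text
t: 1.78
eef_pos: [0.3826, 0.3786, 0.3028]
tool_rot: [0.001, 0.563, 0.826, 0.001]
contact_force: [1.6, -0.2, -0.1]
gripper_width: 0.999
```

```bash
python3 -c "
from h import *
go([.576,-.018,.30],-10.5)"
```

```text
t 1.78 eef [0.3826 0.3786 0.3028] shift [-2.1992  0.1755  0.0145] rot [ 5.000e-04 -1.000e-04  1.774e-01] F [ 1.6 -0.2 -0.1]
```

{"method": "jog_arm", "body": {
  "plan": [
    {"x": -0.2, "y": 0.02, "z": 0, "wx": 0, "wy": 0, "wz": 0.04},
    {"x": -0.4, "y": 0.04, "z": 0, "wx": 0, "wy": 0, "wz": 0.08},
    {"x": -0.6, "y": 0.05, "z": 0, "wx": 0, "wy": 0, "wz": 0.12},
    {"x": -0.8, "y": 0.07, "z": 0, "wx": 0, "wy": 0, "wz": 0.15},
    {"x": -1, "y": 0.08, "z": 0.01, "wx": 0, "wy": 0, "wz": 0.177}
  ]
}}

```text
t: 2.2
eef_pos: [0.4715, 0.1964, 0.3016]
tool_rot: [0.0, 0.77, 0.638, 0.002]
contact_force: [1.1, 0.2, -0.8]
gripper_width: 1.003
```

```bash
python3 -c "
from h import *
go([.576,-.018,.30],-10.5)"
```

```text
t 2.2 eef [0.4715 0.1964 0.3016] shift [-0.9559  0.7133  0.0077] rot [ 0.0008 -0.0007 -0.0014] F [ 1.1  0.2 -0.8]
```

{"method": "jog_arm", "body": {
  "plan": [
    {"x": -0.16, "y": 0.12, "z": 0, "wx": 0, "wy": 0, "wz": 0},
    {"x": -0.32, "y": 0.24, "z": 0, "wx": 0, "wy": 0, "wz": 0},
    {"x": -0.48, "y": 0.36, "z": 0, "wx": 0, "wy": 0, "wz": 0},
    {"x": -0.64, "y": 0.48, "z": 0, "wx": 0, "wy": 0, "wz": 0},
    {"x": -0.8, "y": 0.6, "z": 0, "wx": 0, "wy": 0, "wz": 0},
    {"x": -0.956, "y": 0.713, "z": 0.01, "wx": 0, "wy": 0, "wz": 0},
    {"x": -0.956, "y": 0.713, "z": 0.01, "wx": 0, "wy": 0, "wz": 0},
    {"x": -0.956, "y": 0.713, "z": 0.01, "wx": 0, "wy": 0, "wz": 0}
  ]
}}

```text
t: 2.87
eef_pos: [0.5763, -0.0212, 0.2995]
tool_rot: [0.001, 0.772, 0.636, 0.001]
contact_force: [0.0, 0.5, -0.2]
gripper_width: 1.004
```

```bash
python3 - <<'E'
from h import *
import cv2,pickle
k=cams.get_calibration('wrist'); im=cams.read_camera('wrist'); pickle.dump((k,im),open('w1.pkl','wb'))
cv2.imwrite('pics/w1.png',cv2.resize(im[:,:,::-1],(800,600),interpolation=cv2.INTER_CUBIC))
H={'straight_rail':.02,'slanted_rail':.02,'stop':.032,'dock':0,'rack':0,'wedge':0,'wedge_tip':.014}
for n,z in H.items():
    for a in finder.place_of('wrist',n)[:2]: print(n,np.round(a['location'],1),round(a['confidence'],2),np.round(ray('wrist',a['location'],z,k),4))
go([.576,-.018,.30],-10.5)
E
```

```text
straight_rail [304.9 211.6] 0.97 [ 0.605  -0.0975  0.02  ]
straight_rail [286.2 281.1] 0.55 [ 0.5545 -0.2129  0.02  ]
slanted_rail [233.4 183.2] 0.81 [ 0.5084 -0.033   0.02  ]
stop [285.8 282.8] 0.28 [ 0.5544 -0.2081  0.032 ]
rack [268.9 103.3] 0.79 [0.582  0.0665 0.    ]
wedge [183.9 138.3] 0.92 [0.4492 0.0429 0.    ]
wedge_tip [181.2 205.7] 0.97 [ 0.42   -0.0534  0.014 ]
t 3.27 eef [ 0.5758 -0.0169  0.2996] shift [-0.0051  0.0019 -0.0018] rot [ 0.0008 -0.0009 -0.0008] F [ 0.4 -0.5 -0.9]
```

View pics/w1.png

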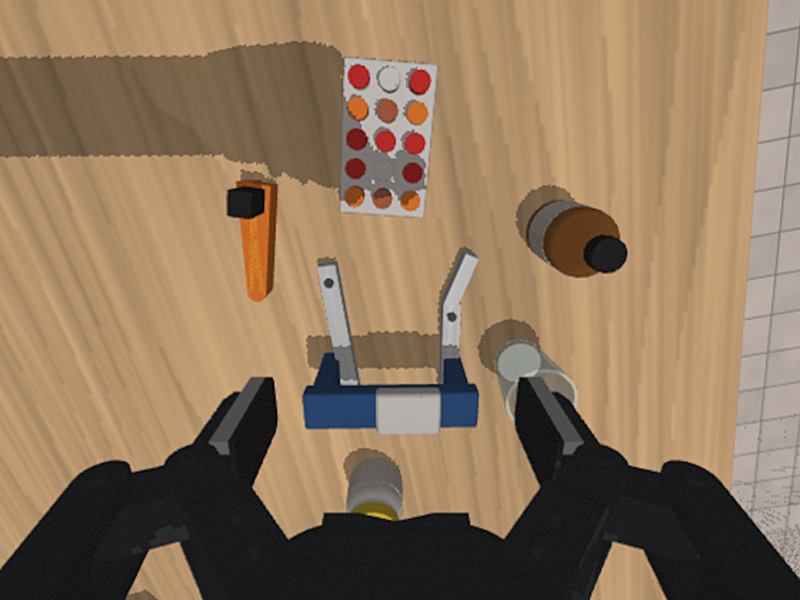

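```bash
cat > fit.py <<'E'
from h import *
import cv2,pickle
from scipy.optimize import least_squares
k,im=pickle.load(open('w1.pkl','rb')); s=560/800
def W(p,q): q=np.atleast_2d(q); c,sn=np.cos(p[2]),np.sin(p[2]); return np.c_[p[0]+c*q[:,0]-sn*q[:,1],p[1]+sn*q[:,0]+c*q[:,1],q[:,2]]
P={'w':k,'top':cams.get_calibration('top'),'scene':cams.get_calibration('scene')}
pr=lambda c,p,q:proj(c,W(p,q),P[c])
pts=[('w',(-.055,.04,.02),(304.9,211.6),1),('w',(-.1,-.073,.02),(233.4,183.2),1),('top',(-.055,.04,.02),(302.3,171.8),1),('top',(-.1,-.073,.02),(265.3,225.9),.5),('scene',(-.055,.04,.02),(290.2,263.1),.7),('scene',(-.1,-.073,.02),(295.7,226.2),.7)]
c3=lambda u,v:(160+u/3,140+v/3)
lines=[('w',(-.1,-.073,.02),(.065,-.0524,.02),(355*s,378*s)),('w',(-.055,.04,.02),(.065,.04,.02),(440*s,355*s)),('top',(.065,-.1,.032),(.065,.1,.032),c3(630,80)),('top',(.065,-.1,.032),(.065,.1,.032),c3(588,325)),('top',(.005,-.1,.102),(.005,.1,.102),c3(547,45)),('top',(.005,-.1,.102),(.005,.1,.102),c3(498,330))]
def f(p):
    r=[]
    for c,q,uv,w in pts: r+=list((pr(c,p,q)[0]-uv)*w)
    for c,a,b,uv in lines:
        A,B=pr(c,p,[a,b]); d=(B-A)/np.linalg.norm(B-A); r.append(d[0]*(uv[1]-A[1])-d[1]*(uv[0]-A[0]))
    return np.array(r)
if __name__=='__main__':
    np.set_printoptions(precision=4,suppress=True)
    r=least_squares(f,[.562,-.149,-1.75],loss='soft_l1'); d=r.x; print('dock',d,np.degrees(d[2])); print(f(d).round(1))
    cor=[(-.065,-.04,.045),(-.065,.04,.045),(.065,.04,.045),(.065,-.04,.045)]; ob=np.array([(345,57),(437,65),(424,217),(340,212)])*s
    g=lambda p:(pr('w',p,cor)-ob).ravel()
    r=least_squares(g,[.58,.07,-1.8],loss='soft_l1'); print('rack',r.x,np.degrees(r.x[2]),g(r.x).round(1))
    c,sn=np.cos(d[2]),np.sin(d[2]); M=np.array([[c,sn],[-sn,c]])
    for n,q in(('rack',r.x[:2]),('wedge',(.4492,.0429)),('tip',(.42,-.0534))): print(n,'in dock',M@(np.array(q)-d[:2]))
    I=cv2.resize(im[90:310,140:420,::-1],None,fx=2.85,fy=2.7,interpolation=cv2.INTER_CUBIC)
    def L(p,a,col):
        q=[tuple(int(v) for v in (u-[140,90])*[2.85,2.7]) for u in pr('w',p,a)]
        for u,v in zip(q,q[1:]): cv2.line(I,u,v,col,1)
    for a in([(-.11,.062,.02),(-.055,.04,.02),(.065,.04,.02)],[(-.1,-.073,.02),(.065,-.0524,.02)],[(.065,-.1,.032),(.065,.1,.032)]): L(d,a,(0,255,0))
    for x in(.005,.051): L(d,[(x,-.1,.102),(x,.085,.102)],(255,0,255))
    L(r.x,cor,(255,255,0)); cv2.imwrite('pics/ov2.png',I)
E
python3 fit.py
```

```text
dock [ 0.5605 -0.1494 -1.7657] -101.16564758637219
[ 4.1  2.8  0.5  2.8 -0.7 -0.3  0.8  0.5 -0.7 -0.8 -1.5 -1.  -0.7 -0.4
  0.6  0.4  1.2  1.5]
rack [ 0.5858  0.0698 -1.8348] -105.12630285409598 [-0.9 -0.4  1.2 -0.6  0.3  1.1 -0.4  0.4]
rack in dock [-0.22   -0.0177]
wedge in dock [-0.1672 -0.1464]
tip in dock [-0.067  -0.1564]
```

View pics/ov2.png

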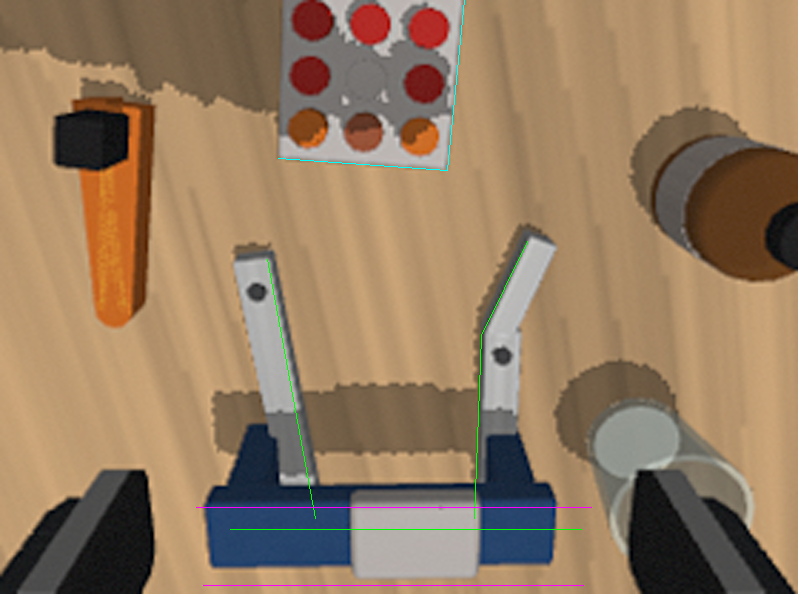

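```bash
python3 - <<'E'
import fit
from fit import *
np.set_printoptions(precision=4,suppress=True)
C=lambda u,v:(140+u/2.85,90+v/2.7)
fit.pts=[('w',(-.055,.04,.02),C(487,332),1),('w',(-.1,-.073,.02),C(272,253),1),('w',(-.11,.062,.02),C(530,239),1)]
fit.lines=[('w',(-.1,-.073,.02),(.065,-.0524,.02),C(303,410)),('w',(-.055,.04,.02),(.065,.04,.02),C(486,430)),('w',(-.055,.04,.02),(.065,.04,.02),C(482.5,475))]
r=least_squares(fit.f,[.562,-.149,-1.75]); d=r.x; print(d,np.degrees(d[2]),fit.f(d).round(1))
c,sn=np.cos(d[2]),np.sin(d[2]); M=np.array([[c,sn],[-sn,c]])
for n,q in(('rack',(.5858,.0698)),('wedge',(.4492,.0429)),('tip',(.42,-.0534))): print(n,'in dock',M@(np.array(q)-d[:2]))
np.save('dock.npy',d)
E
```

```text
[ 0.5641 -0.1478 -1.7584] -100.74678579765991 [ 0.  -0.2  0.2  1.1  1.1 -0.9 -0.3 -0.9 -0.2]
rack in dock [-0.2178 -0.0193]
wedge in dock [-0.1659 -0.1485]
tip in dock [-0.0659 -0.1592]
```

```bash
python3 -c "
from h import *
go([.613,.171,.12],-15.1)"
```

```text
t 3.27 eef [ 0.5758 -0.0169  0.2996] shift [0.9553 0.0068 0.9008] rot [ 0.0008 -0.0009  0.0248] F [ 0.4 -0.5 -0.9]
```

{"method": "jog_arm", "body": {
  "plan": [
    {"x": 0.15, "y": 0, "z": 0.12, "wx": 0, "wy": 0, "wz": 0.01},
    {"x": 0.3, "y": 0, "z": 0.25, "wx": 0, "wy": 0, "wz": 0.02},
    {"x": 0.45, "y": 0, "z": 0.38, "wx": 0, "wy": 0, "wz": 0.025},
    {"x": 0.6, "y": 0, "z": 0.5, "wx": 0, "wy": 0, "wz": 0.025},
    {"x": 0.75, "y": 0.005, "z": 0.64, "wx": 0, "wy": 0, "wz": 0.025},
    {"x": 0.88, "y": 0.007, "z": 0.77, "wx": 0, "wy": 0, "wz": 0.025},
    {"x": 0.955, "y": 0.007, "z": 0.9, "wx": 0, "wy": 0, "wz": 0.025},
    {"x": 0.955, "y": 0.007, "z": 0.9, "wx": 0, "wy": 0, "wz": 0.025},
    {"x": 0.955, "y": 0.007, "z": 0.9, "wx": 0, "wy": 0, "wz": 0.025}
  ],
  "hand": 0.1
}}

```text
t: 4.02
eef_pos: [0.6118, 0.172, 0.1188]
tool_rot: [-0.0, 0.793, 0.609, 0.0]
contact_force: [0.6, -0.1, 0.5]
gripper_width: 0.552
```

```bash
python3 -c "
from h import *
go([.613,.171,.022],-15.1)"
```

```text
t 4.02 eef [0.6118 0.172  0.1188] shift [-0.0034  0.0073  0.4838] rot [-0.     -0.0002  0.0006] F [ 0.6 -0.1  0.5]
```

{"method": "jog_arm", "body": {
  "plan": [
    {"x": 0, "y": 0.007, "z": 0.18, "wx": 0, "wy": 0, "wz": 0},
    {"x": 0, "y": 0.007, "z": 0.34, "wx": 0, "wy": 0, "wz": 0},
    {"x": 0, "y": 0.007, "z": 0.45, "wx": 0, "wy": 0, "wz": 0},
    {"x": 0, "y": 0.007, "z": 0.484, "wx": 0, "wy": 0, "wz": 0},
    {"x": 0, "y": 0.007, "z": 0.484, "wx": 0, "wy": 0, "wz": 0},
    {"x": 0, "y": 0.007, "z": 0.484, "wx": 0, "wy": 0, "wz": 0}
  ]
}}

```text
t: 4.52
eef_pos: [0.6146, 0.1708, 0.024]
tool_rot: [0.0, 0.794, 0.608, 0.001]
contact_force: [-0.4, 0.3, 0.5]
gripper_width: 0.547
```

```bash
cat >> h.py <<'E'
def dk(x,y,z,yaw=0):
    "TCP target given in dock mm, yaw deg rel. dock (tool x = -dock x) -> jog numbers"
    d=np.load('dock.npy'); c,s=np.cos(d[2]),np.sin(d[2])
    go([d[0]+(c*x-s*y)/1e3,d[1]+(s*x+c*y)/1e3,z/1e3],np.degrees(d[2])+90+yaw)
def where():
    d=np.load('dock.npy'); c,s=np.cos(d[2]),np.sin(d[2]); o=monitor.get_obs(); v=o['eef_pos'][:2]-d[:2]; M=np.array([[c,s],[-s,c]])
    print('TCP in dock mm',np.round(M@v*1e3,1),'z',round(o['eef_pos'][2]*1e3,1),'F dock',np.round(M@o['contact_force'][:2],1),round(o['contact_force'][2],1),'w',round(o['gripper_width'],3),'t',round(o['t'],2))
E
python3 -c "
from h import *
where()
for x,y,a in((-218,-19,-4.4),(-200,-17,-3.5),(-180,-14,-2.5),(-160,-11,-1.5),(-140,-8,-.5),(-120,-6,0),(-100,-4.5,0)):
    r=np.radians(a); dk(x-76*np.cos(r),y-76*np.sin(r),22,a)"
```

```text
TCP in dock mm [-322.4   -9.8] z 24.0 F dock [-0.2 -0.4] 0.5 w 0.547 t 4.52
t 4.52 eef [0.6146 0.1708 0.024 ] shift [-0.1441 -0.0058  0.0098] rot [ 0.0007 -0.0006  0.0005] F [-0.4  0.3  0.5]
t 4.52 eef [0.6146 0.1708 0.024 ] shift [-0.2331  0.005   0.0096] rot [ 0.0007 -0.0005 -0.0045] F [-0.4  0.3  0.5]
t 4.52 eef [0.6146 0.1708 0.024 ] shift [-0.3319  0.0208  0.0095] rot [ 0.0007 -0.0005 -0.0101] F [-0.4  0.3  0.5]
t 4.52 eef [0.6146 0.1708 0.024 ] shift [-0.4307  0.0367  0.0094] rot [ 0.0007 -0.0005 -0.0156] F [-0.4  0.3  0.5]
t 4.52 eef [0.6146 0.1708 0.024 ] shift [-0.5297  0.0525  0.0092] rot [ 0.0007 -0.0005 -0.0212] F [-0.4  0.3  0.5]
t 4.52 eef [0.6146 0.1708 0.024 ] shift [-0.6289  0.0667  0.0091] rot [ 0.0007 -0.0005 -0.024 ] F [-0.4  0.3  0.5]
t 4.52 eef [0.6146 0.1708 0.024 ] shift [-0.728   0.0817  0.009 ] rot [ 0.0007 -0.0005 -0.024 ] F [-0.4  0.3  0.5]
```

{"method": "jog_arm", "body": {
  "plan": [
    {"x": -0.07, "y": -0.005, "z": 0.01, "wx": 0, "wy": 0, "wz": 0},
    {"x": -0.144, "y": -0.005, "z": 0.01, "wx": 0, "wy": 0, "wz": 0},
    {"x": -0.19, "y": 0, "z": 0.01, "wx": 0, "wy": 0, "wz": -0.002},
    {"x": -0.235, "y": 0.005, "z": 0.01, "wx": 0, "wy": 0, "wz": -0.0045},
    {"x": -0.285, "y": 0.013, "z": 0.01, "wx": 0, "wy": 0, "wz": -0.0075},
    {"x": -0.33, "y": 0.021, "z": 0.01, "wx": 0, "wy": 0, "wz": -0.01},
    {"x": -0.38, "y": 0.029, "z": 0.01, "wx": 0, "wy": 0, "wz": -0.013},
    {"x": -0.43, "y": 0.037, "z": 0.01, "wx": 0, "wy": 0, "wz": -0.0155},
    {"x": -0.48, "y": 0.045, "z": 0.01, "wx": 0, "wy": 0, "wz": -0.0185},
    {"x": -0.53, "y": 0.0525, "z": 0.01, "wx": 0, "wy": 0, "wz": -0.021},
    {"x": -0.58, "y": 0.06, "z": 0.01, "wx": 0, "wy": 0, "wz": -0.023},
    {"x": -0.63, "y": 0.067, "z": 0.01, "wx": 0, "wy": 0, "wz": -0.024}
  ]
}}

```text
t: 5.52
eef_pos: [0.596, 0.0464, 0.0234]
tool_rot: [0.0, 0.77, 0.638, 0.003]
contact_force: [0.8, 6.1, 6.4]
gripper_width: 0.55
```

```bash
python3 - <<'E'
from h import *
import cv2,pickle
where()
k=cams.get_calibration('wrist'); im=cams.read_camera('wrist'); pickle.dump((k,im),open('w2.pkl','wb'))
cv2.imwrite('pics/w2.png',cv2.resize(im[:,:,::-1],(800,600),interpolation=cv2.INTER_CUBIC))
where()
E
```

```text
TCP in dock mm [-196.8   -4.9] z 23.4 F dock [-6.1 -0.4] 6.4 w 0.55 t 5.52
TCP in dock mm [-193.3   -4.8] z 23.3 F dock [-2.1  0.4] 4.9 w 0.555 t 5.57
```

View pics/w2.png

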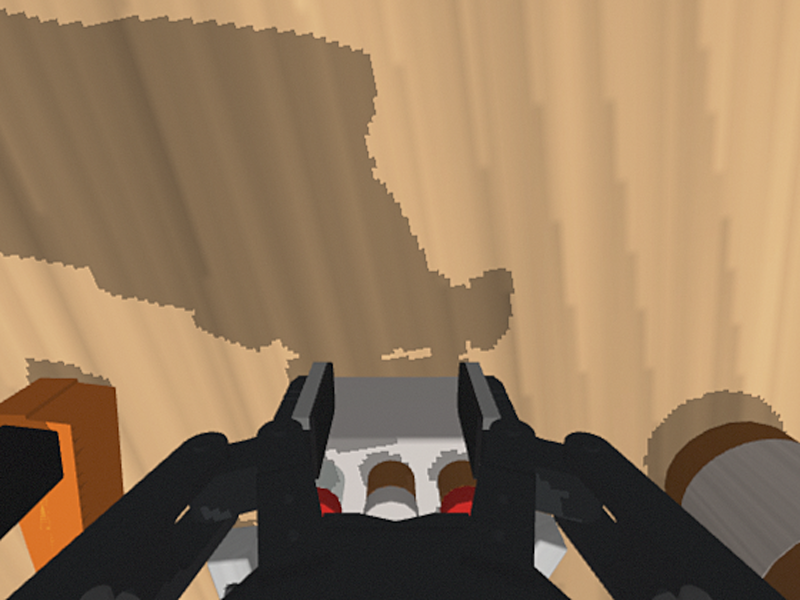

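```bash
cat > look.py <<'E'
import sys
from fit import *
def look(out,racks,crops=(('top',(200,120),(200,150)),('scene',(200,170),(200,150)))):
    d=np.load('dock.npy'); T=[]
    for c,(x0,y0),(w,h) in crops:
        im=cams.read_camera(c)[:,:,::-1]; S=4 if len(crops)==1 else 2.6 if False else 4
        I=cv2.resize(im[y0:y0+h,x0:x0+w],None,fx=S,fy=S,interpolation=cv2.INTER_CUBIC)
        def L(a,col):
            q=[tuple(int(v) for v in (u-[x0,y0])*S) for u in pr(c,d,a)]
            for u,v in zip(q,q[1:]): cv2.line(I,u,v,col,1)
        L([(-.11,.062,.02),(-.055,.04,.02),(.065,.04,.02)],(0,255,0));L([(-.1,-.073,.02),(.065,-.0524,.02)],(0,255,0));L([(.065,-.1,.032),(.065,.1,.032)],(0,255,0))
        for x,y,a in racks:
            r=np.radians(a);cc,ss=np.cos(r),np.sin(r)
            L([(x+cc*u-ss*v,y+ss*u+cc*v,.045) for u,v in((-.065,-.04),(-.065,.04),(.065,.04),(.065,-.04),(-.065,-.04))],(255,255,0))
        T.append(I)
        for n in('rack',):
            for a in finder.place_of(c,n)[:1]:
                p=ray(c,a['location'],0)[:2]-d[:2]; cs,sn=np.cos(d[2]),np.sin(d[2]); print(c,n,round(a['confidence'],2),np.round([cs*p[0]+sn*p[1],-sn*p[0]+cs*p[1]],4))
    cv2.imwrite(out,cv2.resize(np.vstack(T),None,fx=.7,fy=.5) if False else np.vstack(T) if len(T)==1 else cv2.resize(np.vstack(T),(800,600*1)) if False else cv2.resize(np.hstack(T),(800,300)))
E
sed -i '/cv2.imwrite(out/d; s/S=4 if.*$/S=4/' look.py; echo "    cv2.imwrite(out,T[0] if len(T)==1 else cv2.resize(np.vstack(T),(800,600),interpolation=cv2.INTER_AREA))" >> look.py
python3 - <<'E'
from look import *
look('pics/l1.png',[(-.118,-.005,0)],crops=(('scene',(200,190),(200,75)),('top',(190,150),(200,75))))
where()
E
```

```text
scene rack 0.75 [-0.1224 -0.0109]
top rack 0.71 [-0.1179 -0.0109]
TCP in dock mm [-194.8   -6.2] z 21.9 F dock [-0.8 -0.4] 0.5 w 0.548 t 5.77
```

View pics/l1.png

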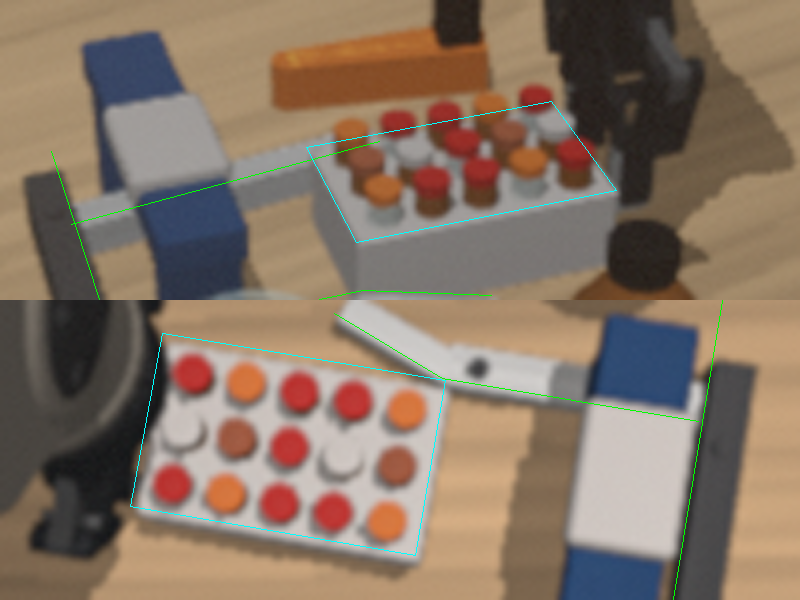

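```bash
python3 -c "
from h import *
dk(-150,-2,22);dk(-120,1,22);dk(-88,1,22)"
```

```text
t 5.77 eef [0.5944 0.0447 0.0219] shift [-0.2239  0.0212 -0.0008] rot [ 0.0006 -0.0003 -0.0002] F [-0.2  0.8  0.5]
t 5.77 eef [0.5944 0.0447 0.0219] shift [-0.3739  0.0363 -0.0009] rot [ 0.0006 -0.0003 -0.0002] F [-0.2  0.8  0.5]
t 5.77 eef [0.5944 0.0447 0.0219] shift [-0.5339  0.0364 -0.001 ] rot [ 0.0006 -0.0003 -0.0002] F [-0.2  0.8  0.5]
```

{"method": "jog_arm", "body": {
  "plan": [
    {"x": -0.04, "y": 0.003, "z": 0, "wx": 0, "wy": 0, "wz": 0},
    {"x": -0.085, "y": 0.007, "z": 0, "wx": 0, "wy": 0, "wz": 0},
    {"x": -0.13, "y": 0.012, "z": 0, "wx": 0, "wy": 0, "wz": 0},
    {"x": -0.18, "y": 0.017, "z": 0, "wx": 0, "wy": 0, "wz": 0},
    {"x": -0.225, "y": 0.022, "z": 0, "wx": 0, "wy": 0, "wz": 0},
    {"x": -0.275, "y": 0.027, "z": 0, "wx": 0, "wy": 0, "wz": 0},
    {"x": -0.325, "y": 0.032, "z": 0, "wx": 0, "wy": 0, "wz": 0},
    {"x": -0.375, "y": 0.036, "z": 0, "wx": 0, "wy": 0, "wz": 0},
    {"x": -0.425, "y": 0.036, "z": 0, "wx": 0, "wy": 0, "wz": 0},
    {"x": -0.475, "y": 0.036, "z": 0, "wx": 0, "wy": 0, "wz": 0},
    {"x": -0.52, "y": 0.036, "z": 0, "wx": 0, "wy": 0, "wz": 0},
    {"x": -0.534, "y": 0.036, "z": 0, "wx": 0, "wy": 0, "wz": 0}
  ]
}}

```text
t: 6.77
eef_pos: [0.58, -0.0628, 0.0216]
tool_rot: [-0.0, 0.771, 0.637, 0.0]
contact_force: [-1.4, 5.3, 2.3]
gripper_width: 0.554
```

```bash
python3 - <<'E'
from look import *
where()
look('pics/l2.png',[(-.008,-.002,0)],crops=(('scene',(200,190),(200,75)),('top',(220,150),(200,75))))
where(); dk(-70,1,22)
E
```

```text
TCP in dock mm [-86.5  -0.2] z 21.6 F dock [-4.9 -2.4] 2.3 w 0.554 t 6.77
scene rack 0.61 [-0.0096 -0.0001]
top rack 0.77 [-0.0122 -0.0062]
TCP in dock mm [-87.    1.5] z 22.0 F dock [ 0.  -0.3] -0.8 w 0.55 t 6.97
t 6.97 eef [ 0.5818 -0.0626  0.022 ] shift [-0.0851 -0.0023 -0.0002] rot [ 0.001  -0.     -0.0005] F [-0.3  0.  -0.8]
```

View pics/l2.png

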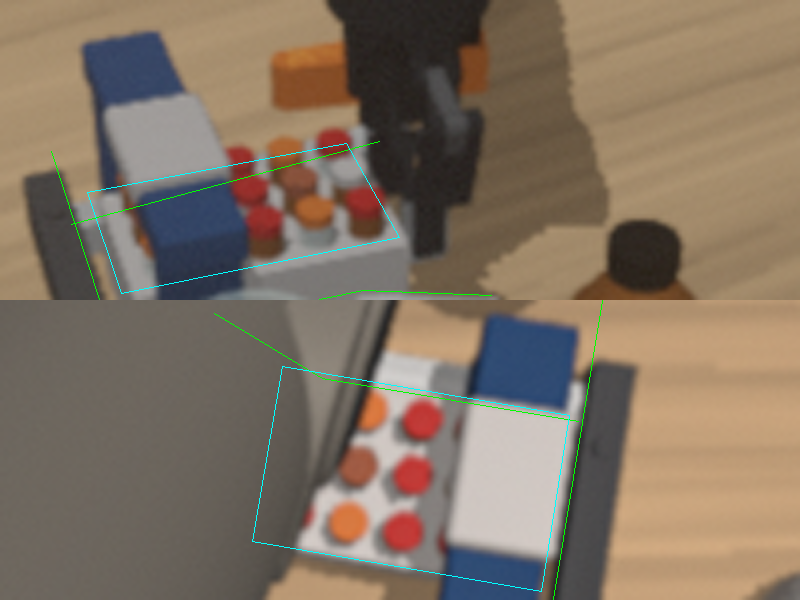

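{"method": "jog_arm", "body": {
  "plan": [
    {"x": -0.015, "y": 0, "z": 0, "wx": 0, "wy": 0, "wz": 0},
    {"x": -0.025, "y": 0, "z": 0, "wx": 0, "wy": 0, "wz": 0},
    {"x": -0.035, "y": 0, "z": 0, "wx": 0, "wy": 0, "wz": 0},
    {"x": -0.045, "y": 0, "z": 0, "wx": 0, "wy": 0, "wz": 0},
    {"x": -0.055, "y": 0, "z": 0, "wx": 0, "wy": 0, "wz": 0},
    {"x": -0.055, "y": 0, "z": 0, "wx": 0, "wy": 0, "wz": 0}
  ]
}}

```text
t: 7.47
eef_pos: [0.58, -0.0726, 0.022]
tool_rot: [0.001, 0.77, 0.638, 0.001]
contact_force: [1.5, 4.6, 0.8]
gripper_width: 0.551
```

```bash
python3 -c "
from h import *
where()"
```

```text
TCP in dock mm [-76.9   1.5] z 22.0 F dock [-4.8  0.7] 0.8 w 0.551 t 7.47
```

{"method": "jog_arm", "body": {
  "plan": [
    {"x": -0.01, "y": 0, "z": 0, "wx": 0, "wy": 0, "wz": 0},
    {"x": -0.015, "y": 0, "z": 0, "wx": 0, "wy": 0, "wz": 0},
    {"x": -0.02, "y": 0, "z": 0, "wx": 0, "wy": 0, "wz": 0},
    {"x": -0.025, "y": 0, "z": 0, "wx": 0, "wy": 0, "wz": 0}
  ]
}}

```text
t: 7.8
eef_pos: [0.5796, -0.0726, 0.022]
tool_rot: [-0.001, 0.769, 0.639, 0.003]
contact_force: [0.2, 15.1, 3.4]
gripper_width: 0.552
```

```bash
python3 -c "
from h import *
where()"
```

```text
TCP in dock mm [-76.7   1.2] z 22.0 F dock [-14.9  -2.6] 3.4 w 0.552 t 7.8
```

{"method": "jog_arm", "body": {
  "plan": [
    {"x": 0.06, "y": 0, "z": 0, "wx": 0, "wy": 0, "wz": 0},
    {"x": 0.12, "y": 0, "z": -0.1, "wx": 0, "wy": 0, "wz": 0},
    {"x": 0.16, "y": -0.02, "z": -0.28, "wx": 0, "wy": 0, "wz": 0},
    {"x": 0.2, "y": -0.08, "z": -0.47, "wx": 0, "wy": 0, "wz": 0},
    {"x": 0.25, "y": -0.18, "z": -0.63, "wx": 0, "wy": 0, "wz": 0},
    {"x": 0.3, "y": -0.3, "z": -0.78, "wx": 0, "wy": 0, "wz": 0},
    {"x": 0.36, "y": -0.42, "z": -0.9, "wx": 0, "wy": 0, "wz": 0},
    {"x": 0.37, "y": -0.5, "z": -0.99, "wx": 0, "wy": 0, "wz": 0},
    {"x": 0.37, "y": -0.5, "z": -0.99, "wx": 0, "wy": 0, "wz": 0},
    {"x": 0.37, "y": -0.5, "z": -0.99, "wx": 0, "wy": 0, "wz": 0}
  ],
  "hand": 0.3
}}

```text
t: 8.63
eef_pos: [0.4946, 0.0174, 0.2213]
tool_rot: [-0.001, 0.769, 0.639, 0.004]
contact_force: [0.4, -0.4, -0.6]
gripper_width: 0.653
```

```bash
python3 - <<'E'
from h import *
import cv2,pickle
where()
k=cams.get_calibration('wrist'); im=cams.read_camera('wrist'); pickle.dump((k,im),open('w3.pkl','wb'))
cv2.imwrite('pics/w3.png',cv2.resize(im[:,:,::-1],(800,600),interpolation=cv2.INTER_CUBIC))
d=np.load('dock.npy'); c,s=np.cos(d[2]),np.sin(d[2]); M=np.array([[c,s],[-s,c]])
for n,z in {'straight_rail':.02,'slanted_rail':.02,'rack':0,'wedge':0,'wedge_tip':.014}.items():
    for a in finder.place_of('wrist',n)[:2]: print(n,np.round(a['location'],1),round(a['confidence'],2),np.round(1e3*M@(ray('wrist',a['location'],z,k)[:2]-d[:2]),1))
E
```

```text
TCP in dock mm [-149.3  -99.1] z 221.3 F dock [0.3 0.5] -0.6 w 0.653 t 8.63
straight_rail [381.1 250.6] 0.75 [-55.9  37.3]
slanted_rail [294.  218.3] 0.82 [-100.8  -77.4]
wedge [232.3 162. ] 0.57 [-168.1 -154.5]
wedge_tip [228.6 239.1] 0.79 [ -69.4 -161.8]
```

View pics/w3.png

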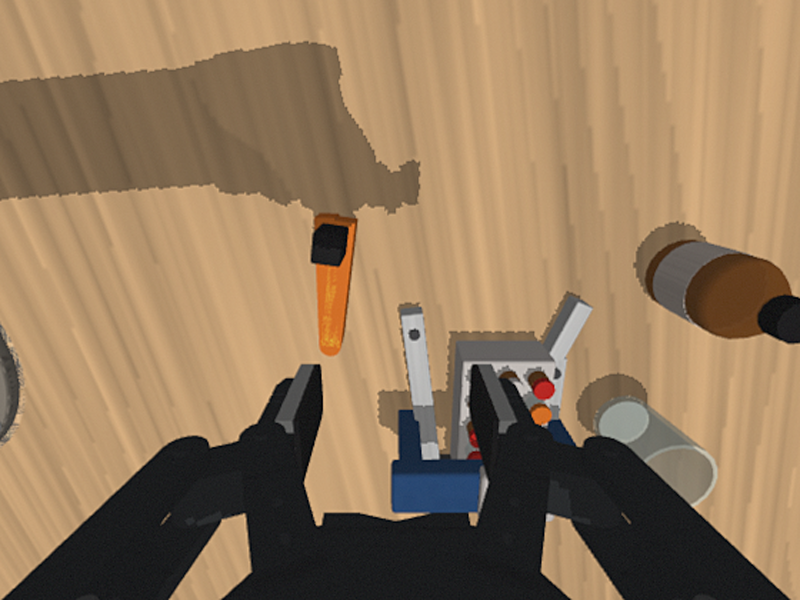

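```bash
python3 - <<'E'
from h import *
import pickle,cv2
k,im=pickle.load(open('w3.pkl','rb'))
d=np.load('dock.npy'); c,s=np.cos(d[2]),np.sin(d[2]); M=np.array([[c,s],[-s,c]])
def P(n,u,v,z): print(n,np.round(1e3*M@(ray('wrist',(u*.7,v*.7),z,k)[:2]-d[:2]),1))
P('BL (-65,-40)',457,343,0);P('TL',464,361,.045);P('BR (-65,40)',546,341,0);P('TR',556,360,.045);P('slant(-100,-73)',424,305,.02)
P('tab top L near',316,222,.069);P('tab top R near',348,224,.069);P('tab far L',311,262,.069);P('tab far R',340,265,.069);P('thick L',315,213,.028);P('thick R',357,216,.028);P('tip',332,353,.014)
I=cv2.resize(im[140:265,200:410,::-1],None,fx=3.8,fy=3.8,interpolation=cv2.INTER_CUBIC); cv2.imwrite('pics/w3c.png',I)
E
```

```text
BL (-65,-40) [-61.5 -40.1]
TL [-65.8 -40.8]
BR (-65,40) [-63.7  44.7]
TR [-66.7  37.3]
slant(-100,-73) [-107.2  -74. ]
tab top L near [-186.7 -155.2]
tab top R near [-185.3 -132.8]
tab far L [-157.8 -160.4]
tab far R [-155.6 -139.5]
thick L [-187.6 -163.1]
thick R [-185.3 -129.8]
tip [ -57.8 -157.4]
```

View pics/w3c.png

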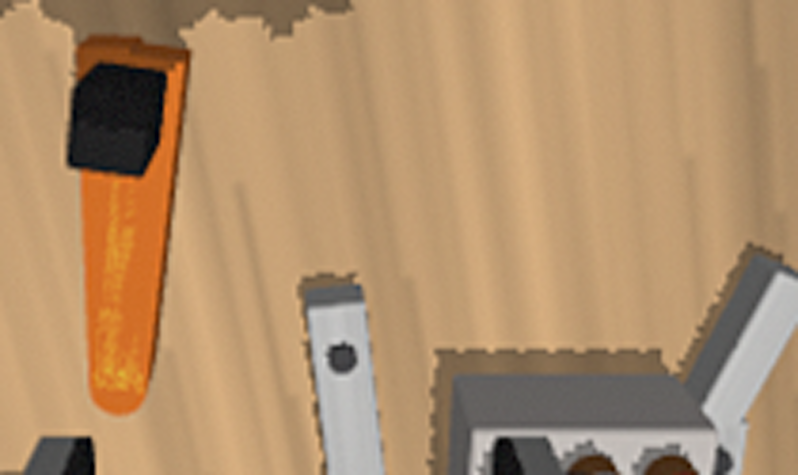

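```bash
python3 - <<'E'
from h import *
import pickle
from scipy.optimize import least_squares
k,im=pickle.load(open('w3.pkl','rb'))
d=np.load('dock.npy'); c,s=np.cos(d[2]),np.sin(d[2]); M=np.array([[c,s],[-s,c]])
U=lambda u,v:np.array((200+u/3.8,140+v/3.8))
def P(n,u,v,z): print(n,np.round(1e3*M@(ray('wrist',U(u,v),z,k)[:2]-d[:2]),1))
P('BL',455,376,0);P('BR',668,375,0);P('TL',470,430,.045);P('TR',712,427,.045);P('slant',362,303,.02)
def W(p,q): q=np.atleast_2d(q); a=p[2]; x=p[0]+np.cos(a)*q[:,0]-np.sin(a)*q[:,1]; y=p[1]+np.sin(a)*q[:,0]+np.cos(a)*q[:,1]; return np.c_[d[0]+c*x-s*y,d[1]+s*x+c*y,q[:,2]]
mm=np.array([(-12,-11,69),(-12,11,69),(12,-11,69),(12,11,69),(-15,15.5,28),(-15,15.5,0),(105,6,14)])/1e3
ob=np.array([U(*q) for q in((75,122),(158,130),(68,165),(145,175),(188,63),(190,48),(118,414))])
f=lambda p:(proj('wrist',W(p,mm),k)-ob).ravel()
r=least_squares(f,[-.168,-.15,-.1],loss='soft_l1',f_scale=1); print('wedge dock',r.x,np.degrees(r.x[2])); print(f(r.x).reshape(-1,2).round(1))
E
```

```text
BL [-63.2 -40.4]
BR [-63.7  36. ]
TL [-65.1 -42.1]
TR [-66.2  35.1]
slant [-98.9 -75.8]
wedge dock [-0.16615557 -0.14823051 -0.15615324] -8.946921565749925
[[-0.2 -9.8]
 [-0.4 -8.5]
 [-0.6  1.7]
 [ 0.3  2.3]
 [-0.1  0.6]
 [ 1.3  0.9]
 [ 0.3 -4.4]]
```

```bash
python3 - <<'E'
from h import *
import pickle
from scipy.optimize import least_squares
k,im=pickle.load(open('w3.pkl','rb'))
d=np.load('dock.npy'); c,s=np.cos(d[2]),np.sin(d[2]); M=np.array([[c,s],[-s,c]])
U=lambda u,v:np.array((200+u/3.8,140+v/3.8))
def W(p,q): q=np.atleast_2d(q); a=p[2]; x=p[0]+np.cos(a)*q[:,0]-np.sin(a)*q[:,1]; y=p[1]+np.sin(a)*q[:,0]+np.cos(a)*q[:,1]; return np.c_[d[0]+c*x-s*y,d[1]+s*x+c*y,q[:,2]]
mm=np.array([(-12,-11,69),(-12,11,69),(12,-11,69),(12,11,69),(-15,15.5,28),(105,6,28)])/1e3
obs=np.array([U(*q) for q in((80,75),(166,72),(68,165),(145,175),(188,63),(118,414))])
f=lambda p:(proj('wrist',W(p,mm),k)-obs).ravel()
r=least_squares(f,[-.168,-.15,-.1],loss='soft_l1',f_scale=1); print('wedge dock',r.x,np.degrees(r.x[2])); print(f(r.x).reshape(-1,2).round(1))
for q in((183,70),(160,340),(85,190),(92,370)): print(q,np.round(1e3*M@(ray('wrist',U(*q),.028,k)[:2]-d[:2]),1))
E
```

```text
wedge dock [-0.16836436 -0.14720587 -0.15173368] -8.69369941939539
[[-0.7  0.4]
 [-1.6  4.6]
 [ 0.3 -0.3]
 [ 1.2  0.2]
 [ 0.7 -1.4]
 [-0.2 -1.1]]
(183, 70) [-177.1 -132. ]
(160, 340) [ -88.9 -142. ]
(85, 190) [-139.6 -163.7]
(92, 370) [ -78.2 -164.8]
```

```bash
python3 -c "
from h import *
dk(-168,-148,110,-7.3);dk(-168,-148,33,-7.3)"
```

```text
t 8.93 eef [0.4943 0.0166 0.2193] shift [ 0.0954 -0.2439  0.5468] rot [ 0.0001 -0.0015  0.041 ] F [0.1 0.  0.4]
t 8.93 eef [0.4943 0.0166 0.2193] shift [ 0.0936 -0.2441  0.9318] rot [ 0.0001 -0.0015  0.041 ] F [0.1 0.  0.4]
```

{"method": "jog_arm", "body": {
  "plan": [
    {"x": 0.03, "y": -0.1, "z": 0.15, "wx": 0, "wy": 0, "wz": 0.02},
    {"x": 0.07, "y": -0.2, "z": 0.3, "wx": 0, "wy": 0, "wz": 0.035},
    {"x": 0.094, "y": -0.244, "z": 0.45, "wx": 0, "wy": 0, "wz": 0.041},
    {"x": 0.094, "y": -0.244, "z": 0.55, "wx": 0, "wy": 0, "wz": 0.041},
    {"x": 0.094, "y": -0.244, "z": 0.65, "wx": 0, "wy": 0, "wz": 0.041},
    {"x": 0.094, "y": -0.244, "z": 0.75, "wx": 0, "wy": 0, "wz": 0.041},
    {"x": 0.094, "y": -0.244, "z": 0.85, "wx": 0, "wy": 0, "wz": 0.041},
    {"x": 0.094, "y": -0.244, "z": 0.92, "wx": 0, "wy": 0, "wz": 0.041},
    {"x": 0.094, "y": -0.244, "z": 0.932, "wx": 0, "wy": 0, "wz": 0.041},
    {"x": 0.094, "y": -0.244, "z": 0.932, "wx": 0, "wy": 0, "wz": 0.041}
  ]
}}

```text
t: 9.77
eef_pos: [0.4495, 0.0442, 0.0319]
tool_rot: [-0.002, 0.809, 0.587, 0.0]
contact_force: [-0.8, 0.3, 0.6]
gripper_width: 0.646
```

```bash
python3 - <<'E'
from look import *
where(); dk(-168,-148,33,-7.3)
for c in('top','scene'):
    im=cams.read_camera(c)
    x0,y0=(190,220) if c=='top' else (250,150)
    cv2.imwrite(f'pics/g_{c}.png',cv2.resize(im[y0:y0+75,x0:x0+100,::-1],(400,300),interpolation=cv2.INTER_CUBIC))
im=cams.read_camera('wrist')[:,:,::-1]
cv2.imwrite('pics/g1.png',np.hstack([np.vstack([cv2.imread('pics/g_top.png'),cv2.imread('pics/g_scene.png')]),cv2.resize(im[:,90:430],(400,600))]))
E
```

```text
TCP in dock mm [-167.2 -148.5] z 31.9 F dock [-0.1 -0.9] 0.6 w 0.646 t 9.77
t 9.77 eef [0.4495 0.0442 0.0319] shift [ 0.004   0.0018 -0.0056] rot [-0.0007 -0.0009 -0.0002] F [-0.8  0.3  0.6]
```

View pics/g1.png

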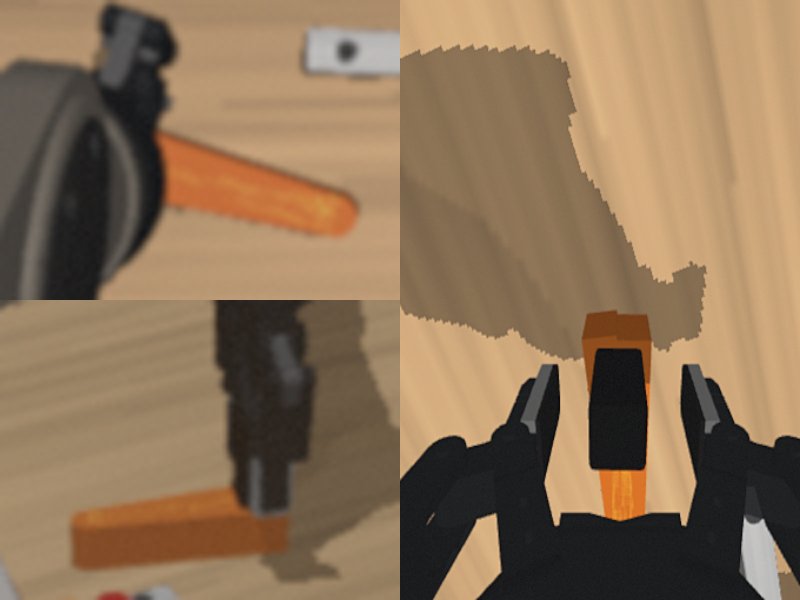

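{"method": "jog_arm", "body": {
  "plan": [
    {"x": 0, "y": 0, "z": -0.005, "wx": 0, "wy": 0, "wz": 0},
    {"x": 0, "y": 0, "z": -0.005, "wx": 0, "wy": 0, "wz": 0},
    {"x": 0, "y": 0, "z": -0.005, "wx": 0, "wy": 0, "wz": 0},
    {"x": 0, "y": 0, "z": -0.005, "wx": 0, "wy": 0, "wz": 0},
    {"x": 0, "y": 0, "z": -0.005, "wx": 0, "wy": 0, "wz": 0},
    {"x": 0, "y": 0, "z": -0.005, "wx": 0, "wy": 0, "wz": 0}
  ],
  "hand": -1,
  "grip_force": 60
}}

```text
t: 10.42
eef_pos: [0.4514, 0.0449, 0.0353]
tool_rot: [-0.001, 0.809, 0.587, 0.003]
contact_force: [-1.9, -0.7, 6.8]
gripper_width: 0.252
```

```bash
python3 -c "
from h import *
where()
dk(-200,-100,63,0);dk(-195,-66,63,0);dk(-195,-66,35,0)"
```

```text
TCP in dock mm [-168.3 -146.7] z 35.3 F dock [ 1.  -1.7] 6.8 w 0.252 t 10.42
t 10.42 eef [0.4514 0.0449 0.0353] shift [ 0.1877  0.2119 -0.1367] rot [ 0.0008 -0.0019 -0.0406] F [-1.9 -0.7  6.8]
t 10.42 eef [0.4514 0.0449 0.0353] shift [ 0.1845  0.3837 -0.1363] rot [ 0.0008 -0.0019 -0.0406] F [-1.9 -0.7  6.8]
t 10.42 eef [0.4514 0.0449 0.0353] shift [0.1836 0.3834 0.0036] rot [ 0.0008 -0.0019 -0.0406] F [-1.9 -0.7  6.8]
```

{"method": "jog_arm", "body": {
  "plan": [
    {"x": 0.0, "y": 0, "z": -0.06, "wx": 0, "wy": 0, "wz": 0},
    {"x": 0.04, "y": 0, "z": -0.12, "wx": 0, "wy": 0, "wz": -0.005},
    {"x": 0.1, "y": 0.04, "z": -0.137, "wx": 0, "wy": 0, "wz": -0.015},
    {"x": 0.16, "y": 0.12, "z": -0.137, "wx": 0, "wy": 0, "wz": -0.025},
    {"x": 0.186, "y": 0.21, "z": -0.137, "wx": 0, "wy": 0, "wz": -0.035},
    {"x": 0.186, "y": 0.3, "z": -0.137, "wx": 0, "wy": 0, "wz": -0.0406},
    {"x": 0.186, "y": 0.38, "z": -0.137, "wx": 0, "wy": 0, "wz": -0.0406},
    {"x": 0.186, "y": 0.4, "z": -0.137, "wx": 0, "wy": 0, "wz": -0.0406},
    {"x": 0.186, "y": 0.4, "z": -0.137, "wx": 0, "wy": 0, "wz": -0.0406}
  ]
}}

```text
t: 11.17
eef_pos: [0.5395, 0.0549, 0.0632]
tool_rot: [-0.0, 0.771, 0.637, 0.003]
contact_force: [-0.1, 0.1, -1.5]
gripper_width: 0.251
```

```bash
cat > chk.py <<'E'
import sys
from look import *
# overlay wedge (origin in dock mm args x y z yaw) + rack on top and scene cameras
def chk(out,ox,oy,oz,a,rk=(0,-.002,0)):
    d=np.load('dock.npy'); T=[]
    for c,(x0,y0) in(('top',(220,175)),('scene',(215,195))):
        im=cams.read_camera(c)[:,:,::-1]; S=8
        I=cv2.resize(im[y0:y0+75,x0:x0+100],None,fx=S,fy=S,interpolation=cv2.INTER_CUBIC)[:,:]
        def L(q3,col):
            q=[tuple(int(v) for v in (u-[x0,y0])*S) for u in pr(c,d,q3)]
            for u,v in zip(q,q[1:]): cv2.line(I,u,v,col,1)
        r=np.radians(a);cc,ss=np.cos(r),np.sin(r)
        L([(ox/1e3+cc*u-ss*v,oy/1e3+ss*u+cc*v,.028+oz/1e3) for u,v in((-.015,.0155),(.1,.0155),(.105,.006),(.1,-.003),(-.015,-.0175),(-.015,.0155))],(255,255,0))
        L([(-.11,.062,.02),(-.055,.04,.02),(.065,.04,.02)],(0,255,0));L([(-.1,-.073,.02),(.065,-.0524,.02)],(0,255,0))
        x,y=rk[:2]; L([(x+u,y+v,.045) for u,v in((-.065,-.04),(-.065,.04),(.065,.04),(.065,-.04),(-.065,-.04))],(255,0,255))
        T.append(I)
    cv2.imwrite(out,cv2.resize(np.vstack(T),(800,1200))[::2,::2] if False else cv2.resize(np.hstack(T),(800,300)) )
E
python3 - <<'E'
from chk import *
where(); dk(-195,-62,35.5,0); dk(-170,-62,35.5,0)
E
```

```text
TCP in dock mm [-194.6  -62. ] z 63.2 F dock [-0.1 -0.1] -1.5 w 0.251 t 11.17
t 11.17 eef [0.5395 0.0549 0.0632] shift [ 0.0014 -0.0006  0.1385] rot [ 0.0011 -0.0018 -0.0003] F [-0.1  0.1 -1.5]
t 11.17 eef [0.5395 0.0549 0.0632] shift [-0.1236 -0.0004  0.1378] rot [ 0.0011 -0.0018 -0.0003] F [-0.1  0.1 -1.5]
```

Lower to the bench (slightly above first), then check the tip against the gap.

{"method": "jog_arm", "body": {
  "plan": [
    {"x": 0, "y": 0, "z": 0.06, "wx": 0, "wy": 0, "wz": 0},
    {"x": 0, "y": 0, "z": 0.11, "wx": 0, "wy": 0, "wz": 0},
    {"x": 0, "y": 0, "z": 0.13, "wx": 0, "wy": 0, "wz": 0},
    {"x": 0, "y": 0, "z": 0.137, "wx": 0, "wy": 0, "wz": 0},
    {"x": 0, "y": 0, "z": 0.137, "wx": 0, "wy": 0, "wz": 0}
  ]
}}

```text
t: 11.58
eef_pos: [0.5372, 0.0554, 0.0353]
tool_rot: [-0.002, 0.771, 0.637, 0.002]
contact_force: [-5.5, -0.5, 8.9]
gripper_width: 0.246
```

```bash
python3 - <<'E'
from chk import *
where(); chk('pics/c1.png',-194.6,-62,0,0); where()
for y,x in((-66,-165),(-65.2,-150),(-63,-130)): pass
E
```

```text
TCP in dock mm [-194.6  -64.3] z 35.3 F dock [ 1.6 -5.3] 8.9 w 0.246 t 11.58
TCP in dock mm [-194.6  -64.3] z 35.3 F dock [ 0.7 -4.7] 6.8 w 0.249 t 11.68
```

View pics/c1.png

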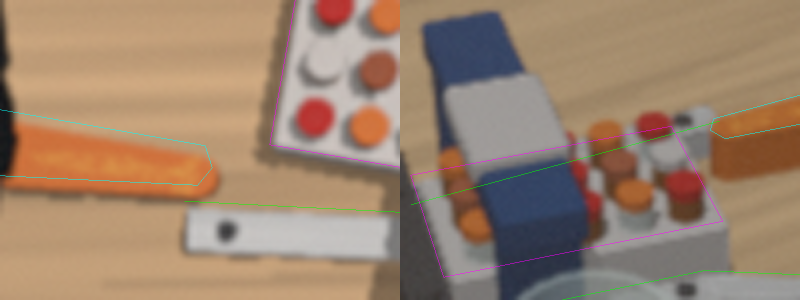

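```bash
python3 -c "
from h import *
for x,y in((-180,-63),(-165,-63),(-150,-62),(-130,-59.7)): dk(x,y,35.8,0)"
```

```text
t 11.68 eef [0.5372 0.0554 0.0353] shift [-0.0729  0.0067 -0.003 ] rot [-0.0002 -0.0017 -0.0003] F [-4.7  0.2  6.8]
t 11.68 eef [0.5372 0.0554 0.0353] shift [-0.1479  0.0068 -0.0034] rot [-0.0002 -0.0017 -0.0003] F [-4.7  0.2  6.8]
t 11.68 eef [0.5372 0.0554 0.0353] shift [-0.2229  0.0118 -0.0038] rot [-0.0002 -0.0017 -0.0003] F [-4.7  0.2  6.8]
t 11.68 eef [0.5372 0.0554 0.0353] shift [-0.3229  0.0234 -0.0044] rot [-0.0002 -0.0017 -0.0003] F [-4.7  0.2  6.8]
```

{"method": "jog_arm", "body": {
  "plan": [
    {"x": -0.03, "y": 0.007, "z": -0.003, "wx": 0, "wy": 0, "wz": 0},
    {"x": -0.07, "y": 0.007, "z": -0.003, "wx": 0, "wy": 0, "wz": 0},
    {"x": -0.11, "y": 0.007, "z": -0.003, "wx": 0, "wy": 0, "wz": 0},
    {"x": -0.15, "y": 0.007, "z": -0.003, "wx": 0, "wy": 0, "wz": 0},
    {"x": -0.185, "y": 0.009, "z": -0.003, "wx": 0, "wy": 0, "wz": 0},
    {"x": -0.22, "y": 0.012, "z": -0.003, "wx": 0, "wy": 0, "wz": 0},
    {"x": -0.25, "y": 0.015, "z": -0.003, "wx": 0, "wy": 0, "wz": 0}
  ]
}}

```text
t: 12.27
eef_pos: [0.5305, 0.0044, 0.0355]
tool_rot: [-0.002, 0.771, 0.637, 0.002]
contact_force: [-0.4, 0.5, -1.2]
gripper_width: 0.248
```

```bash
python3 -c "
from h import *
where()
for x,y in((-130,-59.7),(-115,-58),(-105,-56.7),(-95,-55.5)): dk(x,y,35.8,0)"
```

```text
TCP in dock mm [-143.3  -61.4] z 35.5 F dock [-0.5 -0.5] -1.2 w 0.248 t 12.27
t 12.27 eef [0.5305 0.0044 0.0355] shift [-0.0663  0.0087 -0.0018] rot [-0.0003 -0.0016 -0.0006] F [-0.4  0.5 -1.2]
t 12.27 eef [0.5305 0.0044 0.0355] shift [-0.1413  0.0173 -0.0022] rot [-0.0003 -0.0016 -0.0006] F [-0.4  0.5 -1.2]
t 12.27 eef [0.5305 0.0044 0.0355] shift [-0.1913  0.0239 -0.0024] rot [-0.0003 -0.0016 -0.0006] F [-0.4  0.5 -1.2]
t 12.27 eef [0.5305 0.0044 0.0355] shift [-0.2413  0.03   -0.0027] rot [-0.0003 -0.0016 -0.0006] F [-0.4  0.5 -1.2]
```

{"method": "jog_arm", "body": {
  "plan": [
    {"x": -0.035, "y": 0.004, "z": 0, "wx": 0, "wy": 0, "wz": 0},
    {"x": -0.07, "y": 0.009, "z": 0, "wx": 0, "wy": 0, "wz": 0},
    {"x": -0.105, "y": 0.013, "z": 0, "wx": 0, "wy": 0, "wz": 0},
    {"x": -0.14, "y": 0.017, "z": 0, "wx": 0, "wy": 0, "wz": 0},
    {"x": -0.165, "y": 0.02, "z": 0, "wx": 0, "wy": 0, "wz": 0},
    {"x": -0.19, "y": 0.024, "z": 0, "wx": 0, "wy": 0, "wz": 0},
    {"x": -0.19, "y": 0.024, "z": 0, "wx": 0, "wy": 0, "wz": 0}
  ]
}}

```text
t: 12.85
eef_pos: [0.528, -0.0352, 0.0354]
tool_rot: [-0.002, 0.771, 0.636, 0.002]
contact_force: [0.4, 0.3, -1.9]
gripper_width: 0.251
```

```bash
python3 -c "
from h import *
where()
for x,y in((-95,-55.5),(-85,-54)): dk(x,y,35.5,0)"
```

```text
TCP in dock mm [-103.9  -56.5] z 35.4 F dock [-0.3  0.3] -1.9 w 0.251 t 12.85
t 12.85 eef [ 0.528  -0.0352  0.0354] shift [-0.0446  0.0051 -0.0008] rot [-0.0002 -0.0015 -0.0011] F [ 0.4  0.3 -1.9]
t 12.85 eef [ 0.528  -0.0352  0.0354] shift [-0.0945  0.0127 -0.0011] rot [-0.0002 -0.0015 -0.0011] F [ 0.4  0.3 -1.9]
```

{"method": "jog_arm", "body": {
  "plan": [
    {"x": -0.015, "y": 0.002, "z": 0.003, "wx": 0, "wy": 0, "wz": 0},
    {"x": -0.03, "y": 0.004, "z": 0.003, "wx": 0, "wy": 0, "wz": 0},
    {"x": -0.045, "y": 0.005, "z": 0.003, "wx": 0, "wy": 0, "wz": 0},
    {"x": -0.055, "y": 0.007, "z": 0.003, "wx": 0, "wy": 0, "wz": 0},
    {"x": -0.065, "y": 0.008, "z": 0.003, "wx": 0, "wy": 0, "wz": 0}
  ]
}}

```text
t: 13.27
eef_pos: [0.5271, -0.043, 0.0353]
tool_rot: [-0.004, 0.77, 0.638, 0.003]
contact_force: [-3.9, 14.6, 11.2]
gripper_width: 0.248
```

```bash
python3 -c "
from h import *
where()"
```

```text
TCP in dock mm [-96.  -55.9] z 35.3 F dock [-13.6  -6.5] 11.2 w 0.248 t 13.27
```

{"method": "jog_arm", "body": {
  "plan": [
    {"x": -0.015, "y": -0.006, "z": -0.003, "wx": 0, "wy": 0, "wz": 0},
    {"x": -0.025, "y": -0.006, "z": -0.003, "wx": 0, "wy": 0, "wz": 0},
    {"x": -0.03, "y": -0.006, "z": -0.003, "wx": 0, "wy": 0, "wz": 0},
    {"x": -0.035, "y": -0.006, "z": -0.003, "wx": 0, "wy": 0, "wz": 0}
  ]
}}

```text
t: 13.6
eef_pos: [0.5258, -0.0488, 0.0362]
tool_rot: [-0.004, 0.77, 0.638, 0.004]
contact_force: [2.1, 7.2, 2.0]
gripper_width: 0.247
```

```bash
python3 -c "
from h import *
where()"
```

```text
TCP in dock mm [-90.1 -56.2] z 36.2 F dock [-7.4  0.7] 2.0 w 0.247 t 13.6
```

{"method": "jog_arm", "body": {
  "plan": [
    {"x": -0.015, "y": 0.002, "z": 0, "wx": 0, "wy": 0, "wz": 0},
    {"x": -0.025, "y": 0.003, "z": 0, "wx": 0, "wy": 0, "wz": 0},
    {"x": -0.035, "y": 0.003, "z": 0, "wx": 0, "wy": 0, "wz": 0},
    {"x": -0.04, "y": 0.003, "z": 0, "wx": 0, "wy": 0, "wz": 0},
    {"x": -0.04, "y": 0.003, "z": 0, "wx": 0, "wy": 0, "wz": 0}
  ]
}}

```text
t: 14.02
eef_pos: [0.5254, -0.0506, 0.0364]
tool_rot: [-0.007, 0.768, 0.64, 0.006]
contact_force: [-0.6, 17.9, 7.7]
gripper_width: 0.246
```

```bash
python3 -c "
from h import *
where()"
```

```text
TCP in dock mm [-88.3 -56.2] z 36.4 F dock [-17.5  -4. ] 7.7 w 0.246 t 14.02
```

{"method": "jog_arm", "body": {
  "plan": [
    {"x": 0, "y": 0, "z": 0, "wx": 0, "wy": 0, "wz": 0},
    {"x": 0, "y": 0, "z": 0, "wx": 0, "wy": 0, "wz": 0},
    {"x": 0, "y": 0, "z": 0, "wx": 0, "wy": 0, "wz": 0},
    {"x": 0, "y": 0, "z": 0, "wx": 0, "wy": 0, "wz": 0},
    {"x": 0, "y": 0, "z": -0.1, "wx": 0, "wy": 0, "wz": 0},
    {"x": 0, "y": 0, "z": -0.25, "wx": 0, "wy": 0, "wz": 0},
    {"x": 0.05, "y": 0, "z": -0.35, "wx": 0, "wy": 0, "wz": 0},
    {"x": 0.18, "y": 0, "z": -0.35, "wx": 0, "wy": 0, "wz": 0},
    {"x": 0.27, "y": 0, "z": -0.35, "wx": 0, "wy": 0, "wz": 0},
    {"x": 0.27, "y": 0, "z": -0.35, "wx": 0, "wy": 0, "wz": 0}
  ],
  "hand": 0
}}

```text
t: 14.85
eef_pos: [0.5361, 0.0048, 0.1078]
tool_rot: [-0.007, 0.767, 0.642, 0.007]
contact_force: [0.6, 0.2, -0.0]
gripper_width: 0.498
```

```bash
cat > st.py <<'E'
from h import *
d=np.load('dock.npy'); c,s=np.cos(d[2]),np.sin(d[2]); M=np.array([[c,s],[-s,c]])
for cam in('wrist','top','scene'):
    k=cams.get_calibration(cam); cams.read_camera(cam)
    for n,z in {'straight_rail':.02,'slanted_rail':.02,'rack':0,'wedge':0,'wedge_tip':.014}.items():
        for a in finder.place_of(cam,n)[:1]: print(cam,n,round(a['confidence'],2),np.round(1e3*M@(ray(cam,a['location'],z,k)[:2]-d[:2]),1))
E
python3 - <<'E'
from st import *
where(); dk(-145,-57,100,0); dk(-145,-57,13,0); dk(-117,-57,13,0)
E
```

```text
wrist straight_rail 0.68 [-57.5  37.4]
wrist slanted_rail 0.76 [-101.8  -77.1]
wrist rack 0.89 [-0.5 -0.1]
wrist wedge 0.76 [-86.6 -58.6]
wrist wedge_tip 0.75 [ 15.6 -54.3]
top straight_rail 0.56 [-53.1  39.8]
top slanted_rail 0.58 [-98.8 -76.8]
top rack 0.78 [ 5.  -8.1]
top wedge 0.72 [-87.7 -63.7]
top wedge_tip 0.88 [ 14.5 -49.9]
scene straight_rail 0.71 [-124.8  177.8]
scene rack 0.76 [-3.5 -1.4]
scene wedge 0.96 [-89.1 -52.2]
TCP in dock mm [-141.1  -56.2] z 107.4 F dock [ 0.2 -0.8] 0.0 w 0.504 t 15.75
t 15.75 eef [0.5352 0.0013 0.1074] shift [ 0.019  -0.0035  0.0374] rot [-0.0011 -0.0057  0.002 ] F [-0.8 -0.1  0. ]
t 15.75 eef [0.5352 0.0013 0.1074] shift [ 0.0112 -0.002   0.4723] rot [-0.0011 -0.0057  0.002 ] F [-0.8 -0.1  0. ]
t 15.75 eef [0.5352 0.0013 0.1074] shift [-0.1288 -0.0029  0.4698] rot [-0.0011 -0.0057  0.002 ] F [-0.8 -0.1  0. ]
```

{"method": "jog_arm", "body": {
  "plan": [
    {"x": 0.019, "y": -0.003, "z": 0.1, "wx": -0.001, "wy": -0.0057, "wz": 0.002},
    {"x": 0.015, "y": -0.003, "z": 0.25, "wx": -0.001, "wy": -0.0057, "wz": 0.002},
    {"x": 0.012, "y": -0.003, "z": 0.4, "wx": -0.001, "wy": -0.0057, "wz": 0.002},
    {"x": 0.011, "y": -0.003, "z": 0.472, "wx": -0.001, "wy": -0.0057, "wz": 0.002},
    {"x": -0.03, "y": -0.003, "z": 0.472, "wx": -0.001, "wy": -0.0057, "wz": 0.002},
    {"x": -0.08, "y": -0.003, "z": 0.471, "wx": -0.001, "wy": -0.0057, "wz": 0.002},
    {"x": -0.11, "y": -0.003, "z": 0.47, "wx": -0.001, "wy": -0.0057, "wz": 0.002},
    {"x": -0.12, "y": -0.003, "z": 0.47, "wx": -0.001, "wy": -0.0057, "wz": 0.002}
  ],
  "hand": -1
}}

```text
t: 16.42
eef_pos: [0.5309, -0.023, 0.0144]
tool_rot: [0.001, 0.771, 0.637, 0.0]
contact_force: [1.2, 0.4, -0.3]
gripper_width: -0.002
```

```bash
python3 -c "
from h import *
where(); dk(-105,-57,13,0)"
```

```text
TCP in dock mm [-116.4  -55.9] z 14.4 F dock [-0.6  1.1] -0.3 w -0.002 t 16.42
t 16.42 eef [ 0.5309 -0.023   0.0144] shift [-0.057  -0.0052  0.0072] rot [ 0.0006  0.0001 -0.0009] F [ 1.2  0.4 -0.3]
```

{"method": "jog_arm", "body": {
  "plan": [
    {"x": -0.01, "y": -0.004, "z": 0.005, "wx": 0, "wy": 0, "wz": 0},
    {"x": -0.02, "y": -0.005, "z": 0.005, "wx": 0, "wy": 0, "wz": 0},
    {"x": -0.03, "y": -0.005, "z": 0.005, "wx": 0, "wy": 0, "wz": 0},
    {"x": -0.037, "y": -0.005, "z": 0.005, "wx": 0, "wy": 0, "wz": 0},
    {"x": -0.042, "y": -0.005, "z": 0.005, "wx": 0, "wy": 0, "wz": 0}
  ]
}}

```text
t: 16.83
eef_pos: [0.5302, -0.0266, 0.0145]
tool_rot: [-0.0, 0.77, 0.638, 0.003]
contact_force: [2.5, 14.0, 3.9]
gripper_width: -0.0
```

```bash
python3 -c "
from h import *
where()"
```

```text
TCP in dock mm [-112.7  -56. ] z 14.5 F dock [-14.2  -0.1] 3.9 w -0.0 t 16.83
```

{"method": "jog_arm", "body": {
  "plan": [
    {"x": -0.015, "y": 0, "z": 0, "wx": 0, "wy": 0, "wz": 0},
    {"x": -0.025, "y": 0, "z": 0, "wx": 0, "wy": 0, "wz": 0},
    {"x": -0.033, "y": 0, "z": 0, "wx": 0, "wy": 0, "wz": 0},
    {"x": -0.038, "y": 0, "z": 0, "wx": 0, "wy": 0, "wz": 0},
    {"x": -0.038, "y": 0, "z": 0, "wx": 0, "wy": 0, "wz": 0},
    {"x": -0.038, "y": 0, "z": 0, "wx": 0, "wy": 0, "wz": 0}
  ]
}}

```text
t: 17.33
eef_pos: [0.5302, -0.0267, 0.0151]
tool_rot: [-0.002, 0.768, 0.64, 0.006]
contact_force: [1.3, 17.3, -0.5]
gripper_width: 0.002
```

```bash
python3 -c "
from h import *
where()"
```

```text
TCP in dock mm [-112.6  -55.9] z 15.1 F dock [-17.2  -1.9] -0.5 w 0.002 t 17.33
```

{"method": "jog_arm", "body": {
  "plan": [
    {"x": 0.04, "y": 0, "z": 0, "wx": 0, "wy": 0, "wz": 0},
    {"x": 0.12, "y": 0, "z": 0, "wx": 0, "wy": 0, "wz": 0},
    {"x": 0.2, "y": 0, "z": -0.1, "wx": 0, "wy": 0, "wz": 0},
    {"x": 0.25, "y": 0, "z": -0.3, "wx": 0, "wy": 0, "wz": 0},
    {"x": 0.25, "y": 0, "z": -0.5, "wx": 0, "wy": 0, "wz": 0},
    {"x": 0.25, "y": 0, "z": -0.7, "wx": 0, "wy": 0, "wz": 0},
    {"x": 0.25, "y": 0, "z": -0.9, "wx": 0, "wy": 0, "wz": 0},
    {"x": 0.25, "y": 0, "z": -0.95, "wx": 0, "wy": 0, "wz": 0},
    {"x": 0.25, "y": 0, "z": -0.95, "wx": 0, "wy": 0, "wz": 0}
  ]
}}

```text
t: 18.08
eef_pos: [0.5404, 0.0203, 0.2097]
tool_rot: [-0.001, 0.768, 0.64, 0.01]
contact_force: [-0.9, -0.0, -0.3]
gripper_width: 0.002
```

```bash
python3 - <<'E'
from st import *
where()
import cv2
im=cams.read_camera('wrist'); cv2.imwrite('pics/end.png',im[:,:,::-1])
for n,z in(('reagent',0),('beaker',0),('jar',0)):
    cams.read_camera('top'); print(n,[np.round(a['location'],1) for a in finder.place_of('top',n)[:1]])
E
```

```text
wrist straight_rail 0.74 [-58.8  37.6]
wrist slanted_rail 0.62 [-101.9  -75.8]
wrist rack 0.6 [ 1.3 -2. ]
wrist wedge 0.58 [-85.4 -58.9]
top straight_rail 0.93 [-51.6  40.8]
top slanted_rail 0.82 [-99.6 -75.6]
top rack 0.88 [ 2.4 -6.2]
top wedge 0.66 [-81.7 -55.9]
top wedge_tip 0.83 [ 19.8 -56.1]
scene straight_rail 0.93 [-55.6  45.5]
scene rack 0.84 [-2.4 -0.5]
scene wedge 0.91 [-81.5 -56.1]
TCP in dock mm [-160.3  -57. ] z 205.7 F dock [0.5 0.7] 0.1 w 0.002 t 18.98
reagent [array([272.3, 107.4])]
beaker [array([348.9, 132.9])]
jar [array([420.7, 237.3])]
```

```bash
python3 -c "
from h import *
dk(-120,8,110,0); dk(-110,8,28,0); dk(-79,8,28,0)"
```

```text
t 19.33 eef [0.5381 0.0203 0.2057] shift [-0.2095  0.3216  0.4772] rot [ 0.0013 -0.0039  0.0022] F [ 0.5  0.1 -0.1]
t 19.33 eef [0.5381 0.0203 0.2057] shift [-0.2646  0.3196  0.8865] rot [ 0.0013 -0.0039  0.0022] F [ 0.5  0.1 -0.1]
t 19.33 eef [0.5381 0.0203 0.2057] shift [-0.4196  0.3185  0.8846] rot [ 0.0013 -0.0039  0.0022] F [ 0.5  0.1 -0.1]
```

{"method": "jog_arm", "body": {
  "plan": [
    {"x": -0.05, "y": 0.15, "z": 0.12, "wx": 0, "wy": -0.004, "wz": 0.002},
    {"x": -0.1, "y": 0.28, "z": 0.28, "wx": 0, "wy": -0.004, "wz": 0.002},
    {"x": -0.15, "y": 0.32, "z": 0.46, "wx": 0, "wy": -0.004, "wz": 0.002},
    {"x": -0.2, "y": 0.32, "z": 0.64, "wx": 0, "wy": -0.004, "wz": 0.002},
    {"x": -0.24, "y": 0.32, "z": 0.8, "wx": 0, "wy": -0.004, "wz": 0.002},
    {"x": -0.265, "y": 0.32, "z": 0.886, "wx": 0, "wy": -0.004, "wz": 0.002},
    {"x": -0.32, "y": 0.319, "z": 0.886, "wx": 0, "wy": -0.004, "wz": 0.002},
    {"x": -0.37, "y": 0.319, "z": 0.886, "wx": 0, "wy": -0.004, "wz": 0.002},
    {"x": -0.4, "y": 0.319, "z": 0.886, "wx": 0, "wy": -0.004, "wz": 0.002},
    {"x": -0.42, "y": 0.319, "z": 0.885, "wx": 0, "wy": -0.004, "wz": 0.002},
    {"x": -0.435, "y": 0.319, "z": 0.885, "wx": 0, "wy": -0.004, "wz": 0.002},
    {"x": -0.445, "y": 0.319, "z": 0.885, "wx": 0, "wy": -0.004, "wz": 0.002}
  ]
}}

```text
t: 20.33
eef_pos: [0.5878, -0.0742, 0.0298]
tool_rot: [0.001, 0.77, 0.639, 0.004]
contact_force: [0.6, 8.9, 7.0]
gripper_width: -0.001
```

```bash
python3 -c "
from h import *
where()"
```

```text
TCP in dock mm [-76.7   9.5] z 29.8 F dock [-8.8 -1.1] 7.0 w -0.001 t 20.33
```

{"method": "jog_arm", "body": {
  "plan": [
    {"x": 0.05, "y": 0, "z": 0, "wx": 0, "wy": 0, "wz": 0},
    {"x": 0.13, "y": 0, "z": -0.05, "wx": 0, "wy": 0, "wz": 0},
    {"x": 0.2, "y": 0, "z": -0.2, "wx": 0, "wy": 0, "wz": 0},
    {"x": 0.25, "y": 0, "z": -0.4, "wx": 0, "wy": 0, "wz": 0},
    {"x": 0.25, "y": 0, "z": -0.6, "wx": 0, "wy": 0, "wz": 0},
    {"x": 0.25, "y": 0, "z": -0.8, "wx": 0, "wy": 0, "wz": 0},
    {"x": 0.25, "y": 0, "z": -0.85, "wx": 0, "wy": 0, "wz": 0},
    {"x": 0.25, "y": 0, "z": -0.85, "wx": 0, "wy": 0, "wz": 0}
  ]
}}

```text
t: 21.0
eef_pos: [0.5984, -0.0249, 0.2048]
tool_rot: [0.004, 0.769, 0.639, 0.007]
contact_force: [1.0, -0.5, -0.2]
gripper_width: 0.003
```

```bash
python3 - <<'E'
from st import *
where(); print(bot.hand_in())
E
```

```text
wrist straight_rail 0.74 [-57.3  35.9]
wrist slanted_rail 0.71 [-100.4  -78.6]
wrist rack 0.78 [ 1.7 -0.6]
wrist wedge 0.57 [-83.4 -58.7]
wrist wedge_tip 0.81 [ 16.7 -52.9]
top straight_rail 0.85 [-47.1  36.8]
top slanted_rail 0.97 [-102.4  -74.6]
top rack 0.69 [  3.1 -11.5]
top wedge 0.91 [-82.8 -57.6]
top wedge_tip 0.9 [ 23.5 -54.7]
scene straight_rail 0.97 [-51.7  40.3]
scene rack 0.74 [-1.2 -1.9]
scene wedge 0.91 [-84.4 -54.4]
TCP in dock mm [-126.     8.2] z 200.0 F dock [ 0.1 -0.3] -0.2 w -0.007 t 21.9
the job is handed in; nothing more can be done
None
```

I pushed the rack under the bridge until it was home against the end stop, then drove the wedge into the gap, released it and handed the job in at about 22 s. No verdict came back, so the checks below are my own.

- **Rack home:** the stop resisted a push of about 15 N. When I touched the rack's near end again after wedging, contact came at the same place (76.7 mm against 76.8 mm before), so it had not moved.
- **Wedge tight:** I carried it in by the tab and finished with a push on its thick end. It did not move between 14 N and 17 N. Finger contact puts its origin at about x = -86 mm, against a nominal tight position of -85 mm. The finders say -82 to -85 mm.
- **Robot and other objects:** the gripper is clear of everything with no force on it. The bottle, beaker and jar finder positions stayed within about 5 pixels (roughly 9 mm) of the start, and I never worked near them.

**Where the checks disagreed:** the rack's sideways position is the least certain. The final wrist and scene readings put it within 2 mm of the straight rail, but the top camera read -11.5 mm. That camera's other readings were also several mm off, so I went by the wedge stopping at its expected tight depth. I did not measure the rack's sideways position or yaw by touch.

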